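# Mix a settled sample bottle and hold it at the reader's click stop

### The job

The sample in the small capped glass bottle (the smaller of the two) has settled: pick it up, turn it over until its cap hangs well below its base, turn it upright again, stand it fully down in the round seat of the slide carriage and let go of it. Then take the carriage by its knob and slide it along the rail until you feel the reader's ball click into the notch. The carriage springs back if released, so finish while still holding the knob, still, at the click; leave everything else on the bench where it is.

Things in the scene. Friction and masses are not known exactly. Their poses are not given: they have to be found in the camera images.
- bottle: The sample bottle: clear glass, screw cap, 54 mm diameter, 114 mm tall in all (straight body up to 65 mm, then a sloping shoulder, cap 42 mm diameter from 92 mm up to 114 mm), about 0.27 kg, cap fixed tight. Stands loose on the bench. Origin at the centre of its underside, z towards the cap.
- big_bottle: A larger bottle of the same kind, 68 mm diameter, 145 mm tall; stands near the sample bottle, the two may have changed places; not to be moved.
- rail: Fixed slide rail lying on the bench, 305 mm long, 88 mm wide, 22 mm high. Origin on the bench under the centre of the carriage's seat when the carriage is at home. y points along the rail in the direction in which the carriage slides out from home (0), towards the reader; x points across the rail to the reader's side; the near long side is free.
- carriage (a joint): Travel of the carriage along the rail's y, m: 0 at home, 0.12 at the far stop. A spring always pulls it home, 6 N at 0 to 8.4 N at 0.12. The click lies between 0.05 and 0.09; travel runs on past it. There the push needed falls by about 2 N over 3 mm, rises steeply at the notch to 4 or 5 N above the usual push, then falls back as the ball climbs out. The click alone does not hold it.
- seat (a point): Centre of the inner floor of the carriage's round seat, 32 mm above the bench, moves with the carriage. The seat is an upright cup, 61 mm inside diameter, rim 19 mm above its floor; it is open on top. The carriage plate round it is 80 mm wide, its top level with the floor of the seat.
- knob: The carriage's knob, an upright round black grip, 24 mm diameter from 14 to 51 mm above its origin, which lies on the carriage plate 32 mm above the bench, 95 mm behind the seat's centre (towards home, -y of the rail) and 5 mm to the near side (-x). Moves with the carriage and turns freely about its own upright axis, so its x and y axes mean nothing.
- beam (a point): Where the seat's centre is when the reader's sprung ball sits in the carriage's notch: a point on the rail's centre line, 32 mm above the bench, straight in front of the reader's lens and ball. Its axes are the rail's. Fixed to the reader.
- reader: The optical reader: a white box with a lens, 112 mm wide along the rail, about 160 mm tall, clamped to the far side of the rail, at a place that differs by up to 40 mm along it. Origin on the bench, on the rail's centre line in front of the lens; axes as the rail's. The lens tube's face is 59 mm, the box 66 to 150 mm from the origin in x.
- beaker: A small empty glass beaker, 56 mm diameter, 71 mm tall, loose on the bench; not to be moved. Origin at the centre of its underside.
- timer: A white bench timer, 68 x 64 x 18 mm, loose on the bench; not to be moved. Origin at the centre of its underside.
- marker: A black marker pen, 126 mm long, 13 mm thick, lying, loose on the bench; not to be moved. Origin at the centre of its underside.
Mind the look-alikes: they are no part of the job. What is shaped like the bottle but green is not meant.

How it is judged:
On the way, in this order (a step that is already met when the one before it is completed fails the run):
1. the sample bottle is held clear of the bench, turned over with its cap well below its base (its axis at least 115 degrees from upright) (angle between bottle's own z axis and vertical above 2 rad and height (world z) of bottle above 0.1 m and contact force between the fingers and bottle above 1 N), for 0.2 s.
2. the bottle stands upright, fully down in the carriage's seat, let go (angle between bottle's own z axis and vertical below 0.1 rad and horizontal distance between bottle and seat below 0.006 m and z of bottle in the frame of seat between -0.004 and 0.004 m and contact force between the fingers and bottle below 0.1 N), for 0.3 s.
At the end, for the whole second after the job is handed in: The carriage is held still by its knob (over 1 N) with the seat within 2.5 mm of the click; the bottle stands upright (0.1 rad), fully down in the seat (6 mm sideways, 4 mm in height), untouched by the fingers; the larger bottle, beaker, timer and marker are within 30 mm of where they were (all of step 2 and y of seat in the frame of beam between -0.0025 and 0.0025 m and velocity of joint carriage between -0.005 and 0.005 m/s and contact force between the fingers and knob above 1 N and distance of each of big_bottle, beaker, timer, marker from where it was at the start of the episode below 0.03 m); the arm keeps its last pose, push and grip.
It fails at once if the bottle is dropped (falls faster than 0.8 m/s without being held) (linear speed of bottle above 0.8 m/s and contact force between the fingers and bottle below 0.1 N).
It fails at once if the larger bottle, the beaker, the timer or the marker is moved by over 30 mm or a glass one knocked over (distance of any of big_bottle, beaker, timer, marker from where it was at the start of the episode above 0.03 m or angle between any of big_bottle, beaker's own z axis and vertical above 0.4 rad).
It also fails if it takes over 72 s, if anything falls off the work surface, if the arm or the gripper's body presses on something with over 40 N, if the wrist force passes 120 N, or if a joint passes its speed limit or range.

### The arm

A 6-joint arm with a two-finger parallel gripper is mounted at the origin on a cart in front of the work surface, level with it; the furniture and walls round the work are solid. World frame = base frame: x ahead of the robot, y to its left, z up, the work surface at z = 0. Lengths are in m, angles in rad, forces in N, time in s.
With the tool pointing down it reaches from about 0.375 to 0.9 m from the base axis. Payload 3.1 kg.
Tool frame: the origin (TCP) lies at the very end of the fingers, on their centre line; the grasp point (between the pads) lies 19 mm behind it; z points along the fingers, y is the line along which they close (so a half turn about z gives the same grasp; the last joint's range is limited). The gripper opens to 87 mm and grips with 3 to 60 N. Pads are 19 mm wide; open, the fingers measure 117 mm over their backs; the gripper's body (75 mm by 190 mm) begins 51 mm behind the grasp point.
Start: joints at [-1.387, 0.527, 1.433, -0, 1.181, -0.178], TCP at [0.222, -0.584, 0.223] pointing down, gripper open.
Joint ranges: [-3.08, 3.08], [-0.75, 2.2], [0.22, 2.44], [-1.43, 4.57], [0, 2.65], [-2.85, 2.85]. Speed limits (rad/s): [2.79, 2.79, 3.14, 3.14, 3.14, 3.14].

### API

Orientations are given as a rotation vector (axis times angle).
In Python, from plant import get_state, capture, sign_off gives the robot as it stands. The module is installed in compiled form; this text tells all that it offers.
- The arm moves only by the tool carry_out, never from a script. Its argument "increments" is a list of rows, each a list of 4 numbers: the shift along the tool's x, y, z as a fraction of full scale, then the turn about the tool's z as a fraction of full scale. In form: [[dx, dy, dz, twist], ...]. A call has 1 to 12 rows; each row shifts and turns the commanded pose from where the row before left it, along the tool's axes as they then stand; what a row does not reach is not made up. Full scale, the value 1, is 0.05 m for a shift and 45 degrees for a turn. A row lasts 1/12 s, in which the tool goes at most 41.7 mm and 7.16 degrees, less where a joint would pass 70% of its speed; a pose out of reach is approached as far as the arm can. A call with a number of a shift or a turn outside -1 to 1 is refused whole. A call with a gripper value outside its range is refused whole. "grip" is the opening, from 0 (shut) to 1 (fully open), set as the call begins (left out, the last holds). The fingers move at their own pace and stop on an object; the grip force is fixed at half the most. Time passes only in rows, so rows that do not move let the fingers close. It gives the time, the measured TCP pose, the force, the opening and the grip force at its end, in the units of the state.
- get_state(): the state, without advancing time (a new reading comes with each control period).
- capture(name): name is "side" or "top"; returns a dict with "image" (480x640x3 uint8, red, green, blue), "vertical_fov" (degrees; the focal length in pixels is half the picture's height over the tangent of half this angle, whatever the lens; pixels are square), "cx", "cy" (the principal point, pixels), "distortion" ([k1, k2, p1, p2, k3] as OpenCV has them; the pictures are not rectified), "T" (4x4, takes a point from camera to world coordinates). Camera axes: x right, y down, z forward; pixel columns grow to the right and rows downward; lengths in m; the calibration is good to about 2 mm. A picture is of the moment at which its call begins. There is no depth.
- sign_off(): hands the job in; it is judged then, once.
The state is a dict: "clock": time; "q": joint angles; "dq": joint speeds; "tau": joint torques, N m; "tcp_pos": TCP position; "tcp_rot": TCP orientation; "wrist_force": force on the tool from outside, world axes, zero at the start; "wrist_torque": the same for the moment, N m; "opening": finger opening in m; "grasp_force": force on a finger pad.
Only numpy, scipy, OpenCV 4.12 (cv2) and the standard library are available. Lean on these libraries where they do the work, as an engineer would, in place of code of your own. Each camera call takes 0.05 s, during which the arm holds its last target. There are 200 camera calls.

## Working session

There is one attempt and no reset: what is moved stays moved. The work goes in short steps, Python scripts to look and compute and a tool call to move; the robot and the scene stay as the last step left them, time stands still between calls to the robot, and variables do not carry over. Pictures are saved under pics/ and viewed, at most 10 in all, crops included, and the job is handed in when it is done.

Besides the shell and the picture viewer there is one more tool, called after ">>>" by a JSON object that holds its "api" and its "payload". carry_out: Moves the arm, as the interface text tells. Its arguments: {"type":"object","properties":{"increments":{"type":"array","items":{"type":"array","items":{"type":"number"}}},"grip":{"type":"number"}},"required":["increments"]}

```bash
mkdir -p pics
python3 - <<'E'
from plant import get_state, capture
import cv2,json,pickle
s=get_state(); print(s)
d={}
for n in("side","top"):
    c=capture(n); d[n]=c
    cv2.imwrite(f"pics/{n}0.png",c["image"][:,:,::-1])
    print(n,{k:(v.tolist() if hasattr(v,'tolist') else v) for k,v in c.items() if k!="image"})
pickle.dump(d,open("c0.pkl","wb"))
E
```

```text
{'clock': 0.0, 'q': array([-1.38651167e+00,  5.28437657e-01,  1.43388120e+00, -1.17719851e-05,
        1.18140779e+00, -1.78498613e-01]), 'dq': array([-2.85473067e-05,  2.43722375e-03, -9.08898533e-04, -9.04133139e-04,
        1.03593663e-03, -2.03550781e-04]), 'tau': array([ 5.46308329e-04, -4.40044570e+01, -1.76594371e+01,  6.32212101e-02,
        5.82743017e-02, -1.79556300e-04]), 'tcp_pos': array([ 0.22168882, -0.5835869 ,  0.22159587]), 'tcp_rot': array([-3.08795021e+00, -5.66360717e-01,  2.67789816e-05]), 'wrist_force': array([ 0.33393417,  0.19185712, -0.38026312]), 'wrist_torque': array([ 0.00588138, -0.01117406, -0.00200705]), 'grasp_force': 0.0, 'opening': 0.08725604792528605}
side {'vertical_fov': 47.680845869785394, 'cx': 314.2739654944994, 'cy': 241.40921675619788, 'distortion': [0.02828181125789034, 0.0, 0.0, 0.0, 0.0], 'T': [[-0.9696854805349487, -0.14102118808616398, 0.19955724329242494, 0.3142271738730875], [-0.2436206839571251, 0.4946061649478568, -0.8342743577168338, 1.2069012265060586], [0.018948118322616565, -0.8576000035601328, -0.5139680950270084, 0.7189889157796446], [0.0, 0.0, 0.0, 1.0]]}
top {'vertical_fov': 55.374189796370835, 'cx': 316.01004683653736, 'cy': 239.21170839250965, 'distortion': [-0.09353503245392368, 0.0, 0.0, 0.0, 0.0], 'T': [[0.017278365432863367, -0.9972014727947545, 0.07273706581888756, 0.482088933865752], [-0.9992229118770255, -0.01979934621139595, -0.03408164123981761, 0.14938247463427873], [0.035426409188157794, -0.07209166765704635, -0.996768659713205, 1.2110924466107647], [0.0, 0.0, 0.0, 1.0]]}
```

View pics/side0.png

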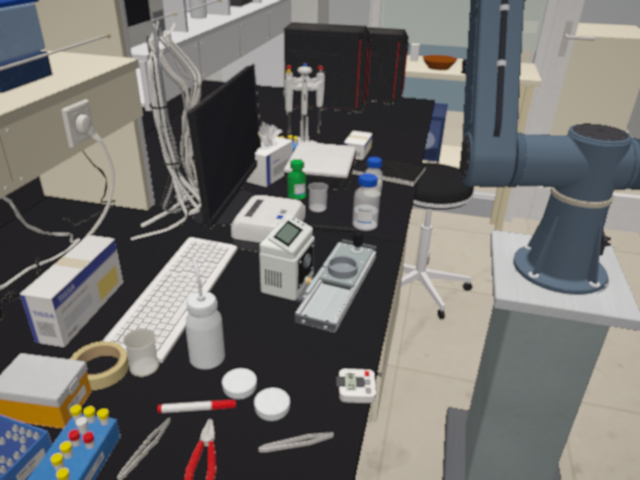

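View pics/top0.png

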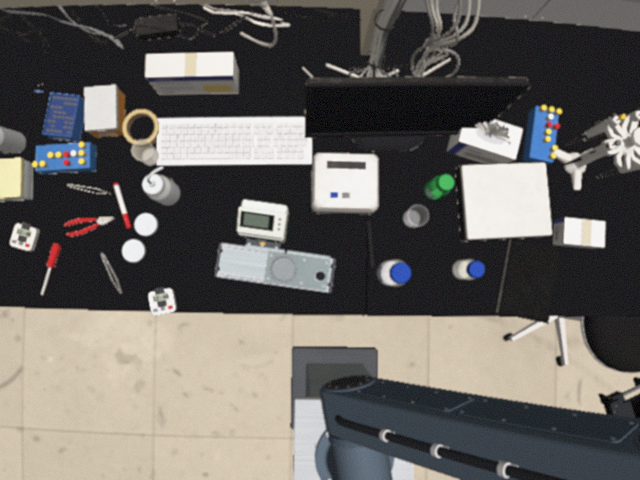

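Side view: the near blue-capped bottle is at (367,200) with the other behind it at (375,165). The beaker is at (318,197) and the carriage cup at (343,268). Top view: blue-capped bottles at (395,272) and (470,269), a green decoy at (438,186), the seat at (284,268) and the knob at (320,275). The left bottle looks bigger, so the right one is probably the sample. I'll enlarge both views to confirm.

```bash
cat > h.py <<'E'
import numpy as np, cv2
def K(c):
    f=240/np.tan(np.radians(c["vertical_fov"])/2); return np.array([[f,0,c["cx"]],[0,f,c["cy"]],[0,0,1]])
def at(c,px,z):
    "world point at height z seen at pixel"
    u=cv2.undistortPoints(np.array([[px]],float),K(c),np.array(c["distortion"]))[0,0]
    T=np.array(c["T"]); d=T[:3,:3]@[u[0],u[1],1]; return T[:3,3]+d*(z-T[2,3])/d[2]
def proj(c,P):
    Ti=np.linalg.inv(np.array(c["T"]))
    return cv2.projectPoints(np.array(P,float).reshape(-1,3),cv2.Rodrigues(Ti[:3,:3])[0],Ti[:3,3],K(c),np.array(c["distortion"]))[0][:,0]
E
python3 - <<'E'
import pickle,cv2,numpy as np
d=pickle.load(open("c0.pkl","rb"))
a=cv2.resize(d["top"]["image"][225:305,205:345],None,fx=5.7,fy=5.7,interpolation=2)[:,:798]
t=cv2.resize(d["top"]["image"][240:300,365:497],None,fx=6,fy=6,interpolation=2)[:,:798]
s=cv2.resize(d["side"]["image"][145:240,290:400],None,fx=5,fy=5,interpolation=2)
cv2.imwrite("pics/a.png",a[:,:,::-1])
o=np.zeros((600,800,3),np.uint8)
# top bottles x3 (upper), side x3.4 (lower)
t=cv2.resize(d["top"]["image"][245:295,365:497],None,fx=5,fy=5,interpolation=2);o[:250,:660]=t
s=cv2.resize(d["side"]["image"][150:235,290:400],None,fx=4,fy=4,interpolation=2);o[255:595,:440]=s
cv2.imwrite("pics/b.png",o[:,:,::-1])
E
```

```text
(no output)
```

View pics/a.png

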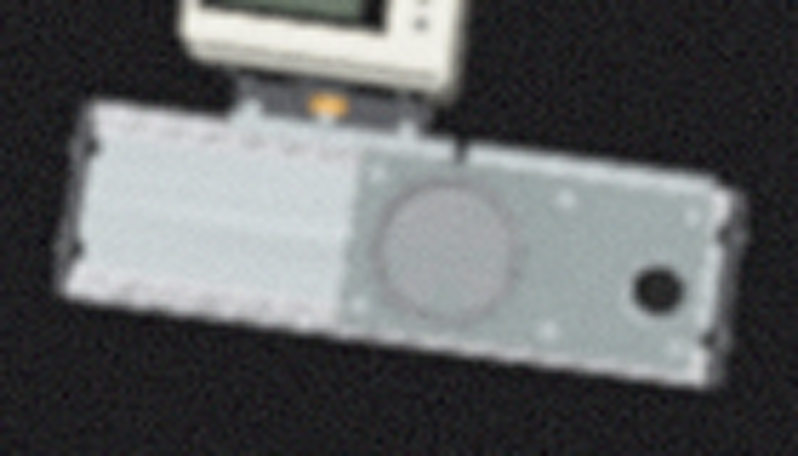

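View pics/b.png

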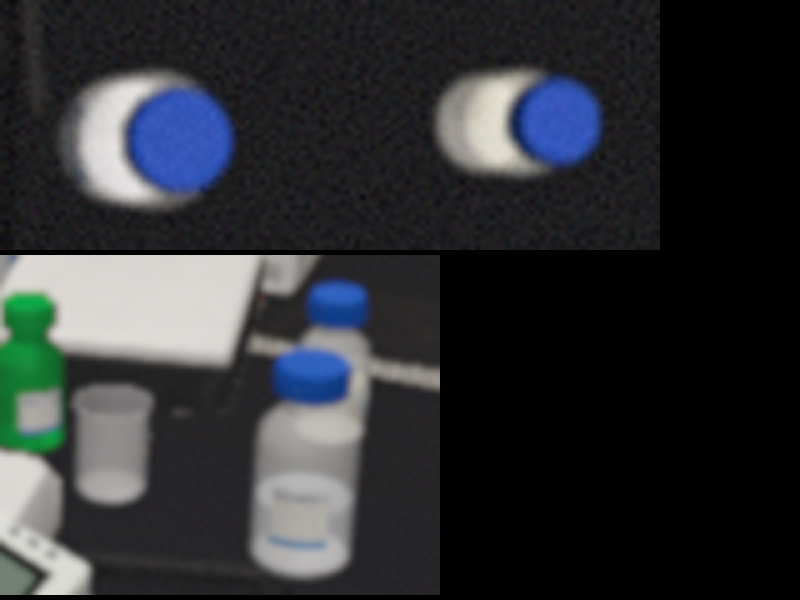

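Of the three bottle-shaped items in the top view, the one at (395,272) is wider (cap about 21 px, body about 27 px), so it is the big bottle. The one at (476,269), with a cap about 18 px across, is the small sample bottle. The green one at (438,186) is the decoy. In the rail crop, the seat is at (283,269), the knob top at (320,276), and the orange ball/lens is at about (262,243).

Run:
```python
import pickle,cv2,numpy as np
from h import *
d=pickle.load(open("c0.pkl","rb")); c=d["top"]; im=c["image"].astype(int)
def bl(im,mask,box):
    x0,y0,x1,y1=box; m=np.zeros(mask.shape,np.uint8); m[y0:y1,x0:x1]=mask[y0:y1,x0:x1]
    n,l,s,ce=cv2.connectedComponentsWithStats(m); k=1+np.argmax(s[1:,4]); return ce[k],s[k]
blue=((im[...,2]>im[...,0]+60)).astype(np.uint8)
for nm,box,z in(("big",(370,250,430,295),.145),("small",(450,250,500,295),.114)):
    ce,s=bl(im,blue,box); p=at(c,ce,z); w=np.sqrt(s[4]*4/np.pi); w3=np.linalg.norm(at(c,ce+[w,0],z)-p); print(nm,ce,p,"capdia",w3)
dark=(im.max(2)<90).astype(np.uint8); ce,s=bl(im,dark,(312,266,328,286)); kn=at(c,ce,.083); print("knob",ce,s,kn)
cv=lambda x,y:((x+.5)/5.7-.5+205,(y+.5)/5.7-.5+225)
for z in(.032,.051): print("seat",z,at(c,cv(446,250),z), np.linalg.norm(at(c,cv(378,250),z)-at(c,cv(514,250),z)))
cor=[at(c,cv(*p),.022) for p in((92,103),(742,190),(715,385),(62,295))]
for i in range(4): print(cor[i], np.linalg.norm(cor[i]-cor[i-1]))
print("dirs",(cor[0]-cor[1])/np.linalg.norm(cor[0]-cor[1]),(cor[3]-cor[2])/np.linalg.norm(cor[3]-cor[2]))
print("plate far edge", at(c,cv(355,150),.032),at(c,cv(340,318),.032))
print("orange",at(c,cv(328,105),.04))
sd=d["side"]; im=sd["image"].astype(int)
blue=((im[...,2]>im[...,0]+60)).astype(np.uint8)
ce,s=bl(im,blue,(362,150,390,168)); print("side small cap",ce,s,at(sd,ce,.107))
ce,s=bl(im,blue,(350,172,390,192)); print("side big cap",ce,s,at(sd,ce,.138))
print("beaker",at(c,(415.5,215.5),.05), "green",at(c,(444,182),.12))
dark=(im.max(2)<70)
```

```text
big [400.87134503 272.54385965] [ 0.48531242 -0.08796538  0.145     ] capdia 0.04993709335885188
small [476.26839827 268.86147186] [ 0.49698313 -0.28305318  0.114     ] capdia 0.04395283676210712
knob [320.16666667 275.5       ] [317 272   8   8  48] [0.47503106 0.09902129 0.083     ]
seat 0.032 [0.49111603 0.19306594 0.032     ] 0.061265115923091355
seat 0.051 [0.49097056 0.19236202 0.051     ] 0.060277884424929616
[0.55496706 0.35623851 0.022     ] 0.08822062563052147
[0.52097093 0.05900488 0.022     ] 0.2991714718070153
[0.43203312 0.06998906 0.022     ] 0.0896135446516938
[0.46743088 0.3672065  0.022     ] 0.2993179112626716
dirs [0.11363425 0.99352265 0.        ] [0.11826144 0.99298249 0.        ]
plate far edge [0.53544147 0.23512098 0.032     ] [0.45967319 0.24005641 0.032     ]
orange [0.55506364 0.2471506  0.04      ]
side small cap [374.04516129 161.78064516] [367 156  15  12 155] [ 0.49420828 -0.27211738  0.107     ]
side big cap [367.31674208 179.7918552 ] [358 173  20  14 221] [ 0.48353513 -0.07321532  0.138     ]
beaker [ 0.63346739 -0.14691802  0.05      ] green [ 0.70917234 -0.200735    0.12      ]
```

Knob and seat agree with the given offset to under 1 mm, and the rail yaw is about 6.6°. The moves have no tilt axis. Before planning the flip, I'll check in free air what the arm does with orientation when pushed to its reach limit.

>>> {"api": "carry_out", "payload": {"increments": [[0,0,-0.8,0],[0,0,-0.8,0],[0,0,-0.8,0],[0,0,-0.8,0],[0,0,-0.8,0],[0,0,-0.8,0],[0,0,-0.8,0],[0,0,-0.8,0],[0,0,-0.8,0],[0,0,-0.8,0],[0,0,-0.8,0],[0,0,-0.8,0]], "grip": 1}}

```text
clock: 1.1
tcp_pos: [0.2217, -0.5832, 0.7029]
tcp_rot: [3.089, 0.567, 0.0]
wrist_force: [0.3, -1.8, 1.0]
opening: 0.0869
grasp_force: 0.0
```

```bash
python3 -c "
from plant import get_state;s=get_state();print(s['q'].round(3),s['tcp_pos'],s['tcp_rot'])"
```

```text
[-1.386  0.464  0.288  0.     2.389 -0.179] [ 0.22170343 -0.58324793  0.70289745] [3.08929688e+00 5.66858437e-01 2.12262545e-05]
```

>>> {"api": "carry_out", "payload": {"increments": [[0,0,-0.8,0],[0,0,-0.8,0],[0,0,-0.8,0],[0,0,-0.8,0]]}}

```text
clock: 1.43
tcp_pos: [0.1987, -0.5237, 0.7742]
tcp_rot: [3.041, 0.558, 0.015]
wrist_force: [-0.8, -0.1, 0.6]
opening: 0.0872
grasp_force: 0.0
```

```bash
python3 -c "
from plant import get_state;s=get_state();print(s['q'].round(3),s['tcp_pos'],s['tcp_rot'])"
```

```text
[-1.414  0.38   0.22   0.018  2.492 -0.191] [ 0.19865576 -0.5237219   0.77418644] [3.04118035 0.55778026 0.01487282]
```

>>> {"api": "carry_out", "payload": {"increments": [[0,0,-0.8,0],[0,0,-0.8,0],[0,0,-0.8,0],[0,0,-0.8,0],[0,0,-0.8,0],[0,0,-0.8,0]]}}

```text
clock: 1.93
tcp_pos: [0.1604, -0.4223, 0.8528]
tcp_rot: [2.958, 0.543, 0.037]
wrist_force: [-0.4, 0.6, -0.3]
opening: 0.087
grasp_force: 0.0
```

```bash
python3 -c "
from plant import get_state;s=get_state();print(s['q'].round(3),s['tcp_pos'],s['tcp_rot'])"
```

```text
[-1.482  0.216  0.219  0.068  2.574 -0.214] [ 0.16038851 -0.42225894  0.85276412] [2.9584536  0.54279622 0.03702478]
```

>>> {"api": "carry_out", "payload": {"increments": [[0,0,0.8,0],[0,0,0.8,0],[0,0,0.8,0],[0,0,0.8,0]]}}

```text
clock: 2.27
tcp_pos: [0.168, -0.4422, 0.7008]
tcp_rot: [2.958, 0.542, 0.037]
wrist_force: [-0.3, -0.1, -0.0]
opening: 0.087
grasp_force: 0.0
```

```bash
python3 -c "
from plant import get_state;s=get_state();print(s['q'].round(3),s['tcp_pos'],s['tcp_rot'])"
```

```text
[-1.468  0.059  0.872  0.04   2.078 -0.238] [ 0.16803191 -0.44216738  0.70081197] [2.95790569 0.54215907 0.03712907]
```

```bash
cat > kin.py <<'E'
import numpy as np
from scipy.optimize import least_squares
from scipy.spatial.transform import Rotation as R
D=[((-1.3865,.52844,1.43388,0,1.18141,-.1785),(.22169,-.58359,.2216),(-3.08795,-.56636,0)),
((-1.386,.464,.288,0,2.389,-.179),(.2217,-.58325,.7029),(3.0893,.56686,0)),
((-1.414,.38,.22,.018,2.492,-.191),(.19866,-.52372,.77419),(3.04118,.55778,.01487)),
((-1.482,.216,.219,.068,2.574,-.214),(.16039,-.42226,.85276),(2.95845,.5428,.03702)),
((-1.468,.059,.872,.04,2.078,-.238),(.16803,-.44217,.70081),(2.95791,.54216,.03713))]
def fk(q,p):
    # p: a0,h,L1,e (elbow offset),L2,Lt
    Z=lambda a:R.from_rotvec([0,0,a]); Y=lambda a:R.from_rotvec([0,a,0])
    a0,h,L1,e,L2,Lt=p
    A=Z(q[0]); x=np.array([0,0,h])+A.apply([a0,0,0]); A=A*Y(q[1]); x=x+A.apply([e,0,L1])
    A=A*Y(q[2]); x=x+A.apply([0,0,L2]); A=A*Z(q[3])*Y(q[4]); x=x+A.apply([0,0,Lt]); return x,A*Z(q[5])
if __name__=="__main__":
    f=lambda p:np.concatenate([fk(q,p)[0]-x for q,x,_ in D]+[1e-3*(p-[0,.2,.4,0,.4,.25])*.01])
    s=least_squares(f,[0,.2,.4,0,.4,.25]); print(s.x, s.fun.round(4))
    for q,_,r in D: print((fk(q,s.x)[1].inv()*R.from_rotvec(r)).as_rotvec().round(3))
E
python3 kin.py
```

```text
[-0.0786518   1.92008997  1.17867749 -0.21947475  0.40498678  2.6661177 ] [-0.0944 -0.0994  0.0064 -0.1242  0.0615 -0.0009 -0.0895  0.0192 -0.0065
 -0.0208 -0.0469 -0.0084 -0.0294  0.0061  0.0094 -0.      0.      0.
 -0.      0.      0.    ]
[-0.     0.     1.571]
[-0.    -0.     1.572]
[0.   0.   1.57]
[0.00e+00 1.00e-03 1.57e+00]
[0.    0.    1.571]
```

```bash
python3 - <<'E'
s=open('kin.py').read()
s=s.replace("a0,h,L1,e,L2,Lt=p","a0,h,L1,e,L2,Lt,d=p").replace("A.apply([e,0,L1])","A.apply([e,d,L1])").replace("[0,.2,.4,0,.4,.25]","[0,.2,.4,0,.4,.25,.1]").replace("A*Z(q[5])","A*Z(q[5]+np.pi/2)").replace("def fk(q,p)","P=None\ndef fk(q,p)")
open('kin.py','w').write(s)
E
python3 kin.py
```

```text
[0.00565465 0.60353386 0.57588085 0.03615934 0.39390243 0.69216986
 0.10465084] [ 0.0076 -0.0754  0.0186 -0.015   0.0469 -0.005  -0.0083  0.038  -0.0154
  0.0064  0.0143 -0.023   0.0097 -0.025   0.0249  0.      0.      0.
  0.     -0.      0.      0.    ]
[-0.  0.  0.]
[-0.    -0.     0.001]
[ 0. -0. -0.]
[ 0.001  0.    -0.   ]
[ 0.  0. -0.]
```

```bash
python3 - <<'E'
s=open('kin.py').read()
s=s.replace("L2,Lt,d=p","L2,Lt,d,e2=p").replace("A.apply([0,0,L2])","A.apply([e2,0,L2])").replace(",.25,.1]",",.25,.1,.1]")
open('kin.py','w').write(s)
E
python3 kin.py
```

```text
[ 2.69034254e-04  2.79068796e-01  5.89783927e-01 -1.43362865e-03
  3.91771113e-01  3.12614934e-01  1.10903681e-01  1.13962952e-01] [-0.0001 -0.      0.0001  0.0001  0.0001 -0.0001 -0.0001 -0.0001 -0.0001
 -0.      0.0001  0.0002  0.0001 -0.0001 -0.0001  0.      0.      0.
 -0.     -0.      0.      0.      0.    ]
[-0.  0.  0.]
[-0.    -0.     0.001]
[ 0. -0. -0.]
[ 0.001  0.    -0.   ]
[ 0.  0. -0.]
```

```bash
cat >> kin.py <<'E'
P=np.array([2.69e-4,.279069,.589784,-.001434,.391771,.312615,.110904,.113963])
LO=np.array([-3.08,-.75,.22,-1.43,0,-2.85]);HI=np.array([3.08,2.2,2.44,4.57,2.65,2.85])
def orient(phi,psi,tw):
    "tool z tilted phi outward from down, heading psi; tw=0: tool y horizontal (to the left of heading... sign by check)"
    z=np.array([np.sin(phi)*np.cos(psi),np.sin(phi)*np.sin(psi),-np.cos(phi)]); y=np.array([np.sin(psi),-np.cos(psi),0]); x=np.cross(y,z)
    return R.from_matrix(np.c_[x,y,z])*R.from_rotvec([0,0,tw])
def ik(x,Rt,seeds=8,q0=None):
    rng=np.random.default_rng(0);best=None
    f=lambda q:np.r_[(fk(q,P)[0]-x)*3,(Rt.inv()*fk(q,P)[1]).as_rotvec()]
    for k in range(seeds):
        s=q0 if (q0 is not None and k==0) else np.r_[np.arctan2(x[1],x[0])+rng.normal()*.3,rng.uniform(-.5,1),rng.uniform(.5,2.4),rng.normal()*.4,rng.uniform(.3,2.3),rng.uniform(-2,2)]
        r=least_squares(f,np.clip(s,LO+1e-3,HI-1e-3),bounds=(LO,HI))
        if best is None or r.cost<best[0]: best=(r.cost,r.x)
        if best[0]<1e-8: break
    return best
E
cat > t.py <<'E'
from kin import *
g={"bot":(.497,-.283,.048),"seat":(.491,.193,.08),"knob":(.475,.099,.068)}
for ph in(55,60,65,70,80,90):
  for ps in(-50,-35,-20,-7,10):
    o=""
    for n,p in g.items():
      for tw in(0,np.pi):
        Rt=orient(np.radians(ph),np.radians(ps),tw); x=np.array(p)+.019*Rt.apply([0,0,1])
        c,q=ik(x,Rt,5); o+=f" {n} {'ok '+str(q.round(2)) if c<1e-6 else '--'}"
    print(ph,ps,o)
E
python3 t.py
```

```text
55 -50  bot ok [-0.6   1.02  2.25  3.4   1.08 -1.53] bot -- seat ok [ 0.62  0.88  1.88 -1.39  0.98 -2.03] seat ok [ 0.62  0.88  1.88 -1.39  0.98  1.11] knob -- knob --
55 -35  bot ok [-0.79  1.05  2.31  2.98  1.18 -1.61] bot -- seat -- seat -- knob -- knob --
55 -20  bot ok [-0.97  1.04  2.3   2.58  1.13 -1.7 ] bot ok [-0.97  1.04  2.3   2.58  1.13  1.44] seat -- seat -- knob -- knob --
55 -7  bot ok [-1.09  1.01  2.24  2.23  1.02 -1.67] bot ok [-1.09  1.01  2.24  2.23  1.02  1.47] seat -- seat -- knob -- knob --
55 10  bot ok [-1.17  0.97  2.1   1.75  0.94 -1.48] bot ok [-1.17  0.97  2.1   1.75  0.94  1.66] seat ok [ 0.15  1.03  2.43  3.12  1.28 -1.58] seat -- knob -- knob --
60 -50  bot ok [-0.59  1.09  2.27  3.4   1.26 -1.51] bot -- seat ok [ 0.65  0.93  1.87 -1.42  1.06 -1.96] seat ok [ 0.65  0.93  1.87 -1.42  1.06  1.18] knob -- knob --
60 -35  bot ok [-0.8   1.14  2.34  2.98  1.37 -1.63] bot -- seat -- seat -- knob -- knob --
60 -20  bot ok [-1.    1.13  2.32  2.57  1.3  -1.76] bot ok [-1.    1.13  2.32  2.57  1.3   1.38] seat -- seat -- knob -- knob --
60 -7  bot ok [-1.12  1.
[... 2429 characters left out ...]
 bot ok [-0.83  1.56  2.25  2.87  2.22 -1.74] bot ok [-0.83  1.56  2.25  2.87  2.22  1.4 ] seat -- seat -- knob -- knob --
90 -20  bot ok [-1.09  1.55  2.23  2.29  2.03 -2.04] bot ok [-1.09  1.55  2.23  2.29  2.03  1.11] seat ok [ 0.63  1.33  2.11  4.14  1.74 -1.31] seat -- knob ok [ 0.38  1.52  2.28  3.99  2.05 -1.09] knob --
90 -7  bot ok [-1.23  1.47  2.16  1.99  1.78 -2.02] bot ok [-1.23  1.47  2.16  1.99  1.78  1.13] seat ok [ 0.48  1.45  2.25  3.82  2.02 -1.23] seat -- knob ok [ 0.12  1.71  2.39  3.55  2.49 -1.24] knob --
90 10  bot ok [-1.3   1.36  2.01  1.66  1.59 -1.8 ] bot ok [-1.3   1.36  2.01  1.66  1.59  1.34] seat ok [ 0.15  1.62  2.37  3.1   2.42 -1.6 ] seat -- knob -- knob --
```

```bash
sed -i 's/for ph in.*/for ph in(60,65,72):/; s/for ps in.*/for ps in(20,30,40,50,60,70,80):/; s/x,Rt,5/x,Rt,8/' t.py; python3 t.py
```

```text
60 20  bot ok [-1.21  1.    2.    1.5   1.05 -1.41] bot ok [-1.21  1.    2.    1.5   1.05  1.73] seat -- seat -- knob -- knob --
60 30  bot ok [-1.2   0.99  1.89  1.28  1.1  -1.29] bot ok [-1.2   0.99  1.89  1.28  1.1   1.85] seat -- seat -- knob -- knob --
60 40  bot ok [-1.18  0.99  1.78  1.09  1.19 -1.2 ] bot ok [-1.18  0.99  1.78  1.09  1.19  1.95] seat ok [-0.28  1.09  2.42  2.29  1.27 -1.89] seat ok [-0.28  1.09  2.42  2.29  1.27  1.25] knob ok [-0.62  1.16  2.44  2.03  1.21 -2.05] knob ok [-0.62  1.16  2.44  2.03  1.21  1.1 ]
60 50  bot ok [-1.15  1.01  1.67  0.94  1.29 -1.14] bot ok [-1.15  1.01  1.67  0.94  1.29  2.  ] seat ok [-0.35  1.03  2.33  2.02  1.13 -1.8 ] seat ok [-0.35  1.03  2.33  2.02  1.13  1.34] knob ok [-0.65  1.07  2.33  1.77  1.08 -1.86] knob ok [-0.65  1.07  2.33  1.77  1.08  1.28]
60 60  bot ok [-1.12  1.02  1.56  0.82  1.4  -1.11] bot ok [-1.12  1.02  1.56  0.82  1.4   2.03] seat ok [-0.38  0.98  2.23  1.75  1.06 -1.65] seat ok [-0.38  0.98  2.23  1.75  1.06  1.49] knob ok [-0.64  1.01  2.22  1.5   1.04 -1.67] knob ok [-0.64  1.01  2.22  1.5   1.04  1.47]
[... 3188 characters left out ...]
 seat ok [-0.46  1.14  2.23  1.71  1.28  1.34] knob ok [-0.71  1.15  2.19  1.45  1.23 -1.79] knob ok [-0.71  1.15  2.19  1.45  1.23  1.35]
72 70  bot ok [-1.1   1.14  1.39  0.78  1.69 -1.13] bot ok [-1.1   1.14  1.39  0.78  1.69  2.01] seat ok [-0.45  1.09  2.11  1.48  1.25 -1.63] seat ok [-0.45  1.09  2.11  1.48  1.25  1.51] knob ok [-0.68  1.1   2.07  1.25  1.25 -1.61] knob ok [-0.68  1.1   2.07  1.25  1.25  1.53]
72 80  bot ok [-1.05  1.17  1.27  0.68  1.81 -1.13] bot ok [-1.05  1.17  1.27  0.68  1.81  2.01] seat ok [-0.43  1.05  1.99  1.28  1.28 -1.47] seat ok [-0.43  1.05  1.99  1.28  1.28  1.67] knob ok [-0.63  1.08  1.96  1.08  1.31 -1.47] knob ok [-0.63  1.08  1.96  1.08  1.31  1.67]
```

```bash
cat > sim.py <<'E'
from kin import *
def step(q,d,tw,w,reb=True,cmd=None):
    x,A=fk(q,P) if cmd is None else cmd
    xt=x+A.apply(d); At=A*R.from_rotvec([0,0,tw])
    f=lambda s:np.r_[(fk(s,P)[0]-xt),w*(At.inv()*fk(s,P)[1]).as_rotvec(),1e-4*(s-q)]
    r=least_squares(f,np.clip(q,LO+1e-6,HI-1e-6),bounds=(LO,HI)); return r.x
def til(q): return np.degrees(np.arccos(-fk(q,P)[1].as_matrix()[2,2]))
if __name__=="__main__":
    q0=np.array([-1.414,.38,.2201,.018,2.492,-.191])
    for w in(.1,.2,.35,.5,1):
        q=q0
        for i in range(6): q=step(q,[0,0,-.04],0,w)
        print(w,q.round(3),fk(q,P)[0].round(3),til(q))
    print("true [-1.482 .216 .219 .068 2.574 -.214]",til([-1.482,.216,.219,.068,2.574,-.214]))
    w=.35
    # tilt tests: plane at q1=.96, tool x radial: q6=1.57 -> x inward
    for q2,q5 in((1.0,1.9),(.7,2.2),(1.2,1.7)):
      for ang in(-60,-30,0,30,60,90):   # world elevation of push
        q=np.array([.96,q2,.221,0,np.pi-q2-.221,1.5708]); t=[]
        for i in range(12):
            A=fk(q,P)[1]; d=np.array([np.cos(.96)*np.cos(np.radians(ang)),np.sin(.96)*np.cos(np.radians(ang)),np.sin(np.radians(ang))])*.04
            q=step(q,A.inv().apply(d),0,w)
        print(q2,ang,til(q).round(1),q.round(2),fk(q,P)[0].round(3))
E
python3 sim.py
```

```text
0.1 [-1.629  0.056  0.22   0.326  2.2   -0.138] [ 0.166 -0.439  0.971] 39.149543287990106
0.2 [-1.572  0.104  0.22   0.24   2.324 -0.155] [ 0.165 -0.435  0.928] 29.109832733954192
0.35 [-1.514  0.17   0.22   0.137  2.477 -0.185] [ 0.162 -0.428  0.879] 16.20006517826451
0.5 [-1.491  0.204  0.22   0.089  2.547 -0.205] [ 0.161 -0.424  0.86 ] 10.099789703919377
1 [-1.474  0.234  0.22   0.044  2.607 -0.226] [ 0.16  -0.421  0.844] 4.798369938018358
true [-1.482 .216 .219 .068 2.574 -.214] 7.820643130582397
1.0 -60 14.5 [0.94 1.46 0.22 0.03 1.21 1.54] [ 0.516  0.912 -0.11 ]
1.0 -30 28.8 [0.93 1.33 0.22 0.07 1.09 1.52] [0.567 0.97  0.038]
1.0 0 36.9 [0.92 1.15 0.22 0.09 1.13 1.52] [0.579 0.98  0.239]
1.0 30 38.6 [0.91 0.93 0.22 0.09 1.33 1.53] [0.545 0.93  0.445]
1.0 60 33.5 [0.91 0.71 0.22 0.09 1.63 1.55] [0.467 0.823 0.609]
1.0 90 21.4 [0.92 0.54 0.22 0.07 2.01 1.57] [0.367 0.69  0.697]
0.7 -60 3.9 [0.95 1.19 0.22 0.01 1.67 1.57] [0.47  0.859 0.142]
0.7 -30 20.8 [0.93 1.08 0.22 0.05 1.48 1.55] [0.518 0.908 0.261]
0.7 0 32.6 [0.91 0.91 0.22 0.08 1.45 1.54] [0.523 0.904 0.441]
0.7 30 38.1 [0.9  0.7  0.22 0.11 1.56 1.55] [0.478 0.834 0.63 ]
0.7 60 36.9 [0.88 0.48 0.22 0.12 1.81 1.56] [0.39  0.708 0.779]
0.7 90 28.4 [0.87 0.29 0.22 0.13 2.14 1.58] [0.278 0.553 0.856]
1.2 -60 20.7 [0.93 1.64 0.22 0.06 0.93 1.52] [ 0.52   0.911 -0.273]
1.2 -30 32.5 [0.92 1.5  0.22 0.09 0.86 1.49] [ 0.575  0.976 -0.112]
1.2 0 38.1 [0.92 1.3  0.22 0.1  0.96 1.5 ] [0.595 1.001 0.095]
1.2 30 37.2 [0.92 1.08 0.22 0.09 1.2  1.52] [0.57  0.968 0.304]
1.2 60 29.5 [0.92 0.87 0.22 0.07 1.54 1.55] [0.502 0.877 0.471]
1.2 90 15.2 [0.93 0.72 0.22 0.04 1.94 1.56] [0.41  0.76  0.558]
```

```bash
cat > t2.py <<'E'
from sim import *
w=.6
for q2 in(.9,.7,.5):
  for ang in(20,35,50,"x"):
    q=np.array([1.0,q2,.221,0,np.pi-q2-.221,1.5708]); o=[]
    for i in range(36):
        A=fk(q,P)[1]; 
        if ang=="x": dl=np.array([-.04,0,0])
        else: dl=A.inv().apply(np.array([np.cos(q[0])*np.cos(np.radians(ang)),np.sin(q[0])*np.cos(np.radians(ang)),np.sin(np.radians(ang))])*.04)
        q=step(q,dl,0,w)
        if i%9==8:o.append((til(q).round(0),fk(q,P)[0].round(2).tolist()))
    print(q2,ang,o,q.round(2))
E
python3 t2.py
cat > mv.py <<'E'
# usage: python3 mv.py x y z -> shift in tool axes in full-scale units (sum), and rows needed
import sys; from plant import get_state; from kin import *
s=get_state(); A=R.from_rotvec(s['tcp_rot']); d=A.inv().apply(np.array([float(v) for v in sys.argv[1:4]])-s['tcp_pos'])
z=A.as_matrix()[:,2]; y=A.as_matrix()[:,1]
print("pos",s['tcp_pos'].round(4),"q",s['q'].round(2),"tilt",np.degrees(np.arccos(-z[2])).round(1),"head",np.degrees(np.arctan2(z[1],z[0])).round(1),"yvec",y.round(3))
print("units",(d/.05).round(2),"rows>=",np.linalg.norm(d)/.0417)
E
python3 mv.py .45 -.2 .7
```

```text
0.9 20 [(np.float64(13.0), [0.45, 0.84, 0.4]), (np.float64(27.0), [0.52, 0.89, 0.4]), (np.float64(41.0), [0.6, 0.93, 0.41]), (np.float64(54.0), [0.66, 0.96, 0.43])] [0.83 1.01 0.22 0.2  0.98 1.38]
0.9 35 [(np.float64(13.0), [0.42, 0.81, 0.47]), (np.float64(27.0), [0.48, 0.83, 0.53]), (np.float64(41.0), [0.55, 0.86, 0.58]), (np.float64(55.0), [0.61, 0.88, 0.63])] [0.81 0.79 0.22 0.2  1.2  1.41]
0.9 50 [(np.float64(13.0), [0.4, 0.77, 0.53]), (np.float64(26.0), [0.43, 0.76, 0.63]), (np.float64(40.0), [0.47, 0.76, 0.72]), (np.float64(53.0), [0.52, 0.77, 0.79])] [0.78 0.56 0.22 0.21 1.45 1.44]
0.9 x [(np.float64(0.0), [0.18, 0.48, 0.4]), (np.float64(0.0), [-0.02, 0.18, 0.4]), (np.float64(5.0), [-0.13, -0.06, 0.4]), (np.float64(18.0), [-0.15, -0.14, 0.47])] [ 2.18 -0.75  1.9   0.33  2.06  2.85]
0.7 20 [(np.float64(12.0), [0.4, 0.77, 0.52]), (np.float64(26.0), [0.49, 0.84, 0.5]), (np.float64(40.0), [0.58, 0.89, 0.48]), (np.float64(53.0), [0.65, 0.93, 0.48])] [0.81 0.95 0.22 0.2  1.07 1.39]
0.7 35 [(np.float64(13.0), [0.38, 0.73, 0.59]), (np.float64(26.0), [0.45, 0.77, 0.61]), (np.float64(40
[... 770 characters left out ...]
41, 0.7, 0.68]), (np.float64(37.0), [0.5, 0.75, 0.69]), (np.float64(51.0), [0.58, 0.79, 0.72])] [0.76 0.66 0.22 0.22 1.4  1.41]
0.5 50 [(np.float64(11.0), [0.29, 0.6, 0.74]), (np.float64(23.0), [0.35, 0.61, 0.77]), (np.float64(37.0), [0.42, 0.64, 0.81]), (np.float64(50.0), [0.49, 0.66, 0.86])] [0.7  0.43 0.22 0.27 1.64 1.42]
0.5 x [(np.float64(0.0), [0.05, 0.28, 0.7]), (np.float64(0.0), [-0.14, -0.01, 0.7]), (np.float64(11.0), [-0.14, -0.16, 0.7]), (np.float64(18.0), [-0.19, -0.18, 0.73])] [ 1.71 -0.75  1.16  0.73  2.65  2.85]
pos [ 0.168  -0.4422  0.7008] q [-1.47  0.06  0.87  0.04  2.08 -0.24] tilt 7.8 head -69.2 yvec [ 0.351 -0.926  0.136]
units [ 6.99 -2.51 -0.33] rows>= 8.91337262953405
```

>>> {"api": "carry_out", "payload": {"increments": [[0.78,-0.28,-0.03,0],[0.78,-0.28,-0.03,0],[0.78,-0.28,-0.03,0],[0.78,-0.28,-0.03,0],[0.78,-0.28,-0.03,0],[0.78,-0.28,-0.03,0],[0.78,-0.28,-0.03,0],[0.78,-0.28,-0.03,0],[0.78,-0.28,-0.03,0]]}}

```text
clock: 3.02
tcp_pos: [0.4524, -0.198, 0.6989]
tcp_rot: [2.959, 0.543, 0.037]
wrist_force: [0.8, -1.4, -0.7]
opening: 0.0872
grasp_force: 0.0
```

```bash
python3 mv.py .48 .25 .6
```

```text
pos [ 0.4524 -0.198   0.6989] q [-0.59  0.12  0.81 -0.09  2.1   0.57] tilt 7.8 head -69.2 yvec [ 0.352 -0.926  0.135]
units [ 3.7  -8.37  0.86] rows>= 11.022775344281406
```

>>> {"api": "carry_out", "payload": {"increments": [[0.31,-0.7,0.07,0],[0.31,-0.7,0.07,0],[0.31,-0.7,0.07,0],[0.31,-0.7,0.07,0],[0.31,-0.7,0.07,0],[0.31,-0.7,0.07,0],[0.31,-0.7,0.07,0],[0.31,-0.7,0.07,0],[0.31,-0.7,0.07,0],[0.31,-0.7,0.07,0],[0.31,-0.7,0.07,0],[0.31,-0.7,0.07,0]]}}

```text
clock: 4.02
tcp_pos: [0.4791, 0.2517, 0.6]
tcp_rot: [2.958, 0.543, 0.036]
wrist_force: [0.3, 0.4, 1.0]
opening: 0.0871
grasp_force: 0.0
```

```bash
python3 mv.py .3 .66 .58
```

```text
pos [0.4791 0.2517 0.6   ] q [ 0.35  0.23  0.92 -0.15  1.99  1.5 ] tilt 7.8 head -69.4 yvec [ 0.352 -0.926  0.135]
units [-0.45 -8.88 -0.81] rows>= 10.703061366481085
```

>>> {"api": "carry_out", "payload": {"increments": [[-0.04,-0.8,-0.07,0],[-0.04,-0.8,-0.07,0],[-0.04,-0.8,-0.07,0],[-0.04,-0.8,-0.07,0],[-0.04,-0.8,-0.07,0],[-0.04,-0.8,-0.07,0],[-0.04,-0.8,-0.07,0],[-0.04,-0.8,-0.07,0],[-0.04,-0.8,-0.07,-0.15],[-0.04,-0.8,-0.07,-0.15],[0,0,0,-0.15],[0,0,0,-0.15]]}}

```text
clock: 5.02
tcp_pos: [0.3127, 0.6182, 0.5779]
tcp_rot: [2.74, 1.231, -0.017]
wrist_force: [-0.2, -1.2, -0.6]
opening: 0.0871
grasp_force: 0.0
```

```bash
python3 mv.py .4 .8 .65;  python3 - <<'E'
from sim import *
from plant import get_state
q=np.array(get_state()['q'])
for u in([.9,0,-.4],[.8,0,-.6],[1,0,0]):
  qq=q; o=[]
  for i in range(60):
    d=np.array(u)*.05; d*=min(1,.0417/np.linalg.norm(d)); qq=step(qq,d,0,.6)
    if i%6==5:o.append((int(til(qq)),fk(qq,P)[0].round(2).tolist()))
  z=fk(qq,P)[1].as_matrix()[:,2];print(u,o,qq.round(2),np.degrees(np.arctan2(z[1],z[0])))
E
```

```text
pos [0.3127 0.6182 0.5779] q [ 0.99  0.58  0.42 -0.14  2.22  1.64] tilt 7.9 head -70.6 yvec [ 0.745 -0.656  0.121]
units [ 3.77 -0.91 -1.82] rows>= 5.1348426682183455
[0.9, 0, -0.4] [(6, [0.39, 0.67, 0.56]), (12, [0.45, 0.7, 0.56]), (21, [0.49, 0.72, 0.6]), (30, [0.5, 0.72, 0.66]), (39, [0.51, 0.71, 0.74]), (48, [0.49, 0.69, 0.83]), (57, [0.47, 0.65, 0.92]), (66, [0.42, 0.6, 1.02]), (75, [0.37, 0.53, 1.11]), (83, [0.31, 0.45, 1.19])] [0.6  0.01 0.22 0.28 1.46 1.47] 50.64767761588547
[0.8, 0, -0.6] [(6, [0.37, 0.65, 0.6]), (12, [0.41, 0.66, 0.63]), (20, [0.42, 0.66, 0.69]), (29, [0.43, 0.64, 0.76]), (38, [0.42, 0.62, 0.84]), (47, [0.39, 0.58, 0.92]), (56, [0.35, 0.52, 1.01]), (65, [0.3, 0.45, 1.08]), (73, [0.24, 0.37, 1.15]), (82, [0.16, 0.34, 1.2])] [ 0.39 -0.2   0.22  0.46  1.69  1.53] 48.88899247934457
[1, 0, 0] [(6, [0.43, 0.7, 0.49]), (10, [0.51, 0.76, 0.42]), (19, [0.57, 0.8, 0.4]), (28, [0.62, 0.83, 0.41]), (38, [0.65, 0.85, 0.46]), (47, [0.66, 0.86, 0.54]), (56, [0.66, 0.85, 0.64]), (64, [0.64, 0.83, 0.74]), (72, [0.61, 0.8, 0.85]), (80, [0.57, 0.75, 0.97])] [0.77 0.5  0.22 0.12 1.02 1.45] 50.10062867751282
```

>>> {"api": "carry_out", "payload": {"increments": [[1,0,-0.2,0],[1,0,-0.2,0],[1,0,-0.2,0],[1,0,-0.2,0],[1,0,-0.2,0],[1,0,-0.2,0],[1,0,-0.2,0],[1,0,-0.2,0],[1,0,-0.2,0],[1,0,-0.2,0],[1,0,-0.2,0],[1,0,-0.2,0]]}}

```text
clock: 6.02
tcp_pos: [0.4867, 0.7262, 0.4876]
tcp_rot: [2.845, 1.282, 0.306]
wrist_force: [-0.6, -0.3, 0.0]
opening: 0.0871
grasp_force: 0.0
```

>>> {"api": "carry_out", "payload": {"increments": [[1,0,-0.1,0],[1,0,-0.1,0],[1,0,-0.1,0],[1,0,-0.1,0],[1,0,-0.1,0],[1,0,-0.1,0],[1,0,-0.1,0],[1,0,-0.1,0],[1,0,-0.1,0],[1,0,-0.1,0],[1,0,-0.1,0],[1,0,-0.1,0]]}}

```text
clock: 7.02
tcp_pos: [0.5887, 0.7889, 0.4883]
tcp_rot: [-2.646, -1.218, -0.697]
wrist_force: [1.2, -0.2, 0.5]
opening: 0.0871
grasp_force: 0.0
```

```bash
python3 mv.py .4 .2 .4
```

```text
pos [0.5887 0.7889 0.4883] q [ 0.83  0.84  0.22 -0.04  1.59  1.53] tilt 28.2 head 42.3 yvec [ 0.749 -0.66   0.059]
units [-10.97   4.85  -3.5 ] rows>= 14.981222111233382
```

>>> {"api": "carry_out", "payload": {"increments": [[0.8,-0.6,0,0],[0.8,-0.6,0,0],[0.8,-0.6,0,0],[0.8,-0.6,0,0],[1,-0.3,0,0],[1,-0.3,0,0],[1,-0.3,0,0],[1,-0.3,0,0],[1,-0.2,0,0],[1,-0.2,0,0],[1,-0.2,0,0],[1,-0.2,0,0]]}}

```text
clock: 8.02
tcp_pos: [0.5248, 0.9036, 0.5621]
tcp_rot: [-2.388, -1.132, -1.013]
wrist_force: [-1.2, 0.1, -0.4]
opening: 0.0868
grasp_force: 0.0
```

```bash
python3 mv.py .4 .2 .4
```

```text
pos [0.5248 0.9036 0.5621] q [ 0.96  0.82  0.22 -0.08  1.31  1.63] tilt 45.4 head 49.0 yvec [ 0.768 -0.64   0.021]
units [-11.13   7.02  -6.46] rows>= 17.572744977795292
```

Good, tilt is 45° with heading 49°. I'll continue to about 68°.

>>> {"api": "carry_out", "payload": {"increments": [[1,-0.1,0,0],[1,-0.1,0,0],[1,-0.1,0,0],[1,-0.1,0,0],[1,-0.1,0,0],[1,-0.1,0,0],[1,-0.1,0,0],[1,-0.1,0,0],[1,-0.1,0,0],[1,-0.1,0,0],[1,-0.1,0,0],[1,-0.1,0,0]]}}

```text
clock: 9.02
tcp_pos: [0.5202, 0.8856, 0.7381]
tcp_rot: [-2.115, -1.036, -1.27]
wrist_force: [-0.6, -0.2, -0.1]
opening: 0.0867
grasp_force: 0.0
```

>>> {"api": "carry_out", "payload": {"increments": [[1,0,-0.1,0],[1,0,-0.1,0],[1,0,-0.1,0],[1,0,-0.1,0],[1,0,-0.1,0]]}}

```text
clock: 9.43
tcp_pos: [0.5103, 0.8405, 0.8362]
tcp_rot: [-2.01, -0.995, -1.359]
wrist_force: [0.9, 0.8, 0.1]
opening: 0.0872
grasp_force: 0.0
```

```bash
python3 mv.py .4 -.3 .4
```

```text
pos [0.5103 0.8405 0.8362] q [0.9  0.59 0.22 0.03 1.13 1.56] tilt 68.5 head 53.4 yvec [ 0.8   -0.6   -0.013]
units [-15.15  12.02 -15.08] rows>= 29.40042325932158
```

```bash
cat > path.py <<'E'
# usage: path.py "x,y,z[,twunits]" ... ; per leg: rows n x [dx,dy,dz,tw] and simulated joints
import sys; from plant import get_state; from sim import *
s=get_state(); q=np.array(s['q']); step_mm=float(__import__('os').environ.get('ST','.038'))
x,A=fk(q,P); print("fk err",(x-s['tcp_pos']).round(4))
for w in sys.argv[1:]:
    v=[float(a) for a in w.split(',')]; t=v[3] if len(v)>3 else 0
    x,A=fk(q,P); d=A.inv().apply(np.array(v[:3])-x); n=max(1,int(np.ceil(np.linalg.norm(d)/step_mm)),int(np.ceil(abs(t)*45/7)))
    # translation first in fixed axes; twist only when no translation
    u=(d/.05/n).round(3); mn=0
    for i in range(n):
        q0=q; q=step(q,u*.05,np.radians(45*t/n),.6); mn=max(mn,np.abs((q-q0)*12/np.array([2.79,2.79,3.14,3.14,3.14,3.14])).max())
    print(n,"x",[*u.tolist(),round(t/n,3)],"maxspeed",mn.round(2),"q",q.round(2),"x",fk(q,P)[0].round(3),"tilt",til(q).round(1))
E
python3 path.py .66,.45,.75 .66,.1,.65 .6,-.25,.45 .43,-.46,.2 .441,-.3585,.087 .5075,-.2688,.043
```

```text
fk err [0.0041 0.0053 0.0047]
12 x [-0.274, 0.592, -0.303, 0.0] maxspeed 0.59 q [0.21 0.2  1.08 0.84 0.98 0.72] x [0.66 0.45 0.75] tilt 68.5
10 x [-0.386, 0.422, -0.45, 0.0] maxspeed 0.31 q [-0.49  0.17  1.36  1.19  1.45  0.11] x [0.66 0.1  0.65] tilt 68.5
11 x [-0.545, 0.299, -0.403, 0.0] maxspeed 0.26 q [-1.02  0.53  1.35  1.09  1.8  -0.42] x [ 0.6  -0.25  0.45] tilt 68.5
10 x [-0.664, -0.014, -0.319, 0.0] maxspeed 0.23 q [-1.37  0.93  1.24  0.82  1.88 -0.86] x [ 0.43 -0.46  0.2 ] tilt 68.5
5 x [-0.294, -0.202, 0.493, 0.0] maxspeed 0.22 q [-1.32  1.03  1.49  0.81  1.62 -1.08] x [ 0.441 -0.359  0.087] tilt 68.5
4 x [-0.0, -0.001, 0.6, 0.0] maxspeed 0.17 q [-1.17  1.08  1.6   0.94  1.45 -1.16] x [ 0.507 -0.269  0.043] tilt 68.5
```

>>> {"api": "carry_out", "payload": {"increments": [[-0.28,0.59,-0.3,-0.018],[-0.28,0.59,-0.3,0],[-0.28,0.59,-0.3,0],[-0.28,0.59,-0.3,0],[-0.28,0.59,-0.3,0],[-0.28,0.59,-0.3,0],[-0.28,0.59,-0.3,0],[-0.28,0.59,-0.3,0],[-0.28,0.59,-0.3,0],[-0.28,0.59,-0.3,0],[-0.28,0.59,-0.3,0],[-0.28,0.59,-0.3,0]]}}

```text
clock: 10.43
tcp_pos: [0.6578, 0.4447, 0.7449]
tcp_rot: [-2.008, -1.012, -1.368]
wrist_force: [0.6, 0.2, 0.2]
opening: 0.0874
grasp_force: 0.0
```

>>> {"api": "carry_out", "payload": {"increments": [[-0.39,0.42,-0.45,0],[-0.39,0.42,-0.45,0],[-0.39,0.42,-0.45,0],[-0.39,0.42,-0.45,0],[-0.39,0.42,-0.45,0],[-0.39,0.42,-0.45,0],[-0.39,0.42,-0.45,0],[-0.39,0.42,-0.45,0],[-0.39,0.42,-0.45,0],[-0.39,0.42,-0.45,0]]}}

```text
clock: 11.27
tcp_pos: [0.6589, 0.0941, 0.6463]
tcp_rot: [-2.01, -1.014, -1.367]
wrist_force: [0.6, -1.2, 0.1]
opening: 0.0869
grasp_force: 0.0
```

```bash
python3 mv.py .6 -.25 .45; python3 path.py .6,-.25,.45 .43,-.46,.2
```

```text
pos [0.6589 0.0941 0.6463] q [-0.49  0.17  1.35  1.18  1.45  0.1 ] tilt 68.3 head 53.3 yvec [ 0.803 -0.596  0.003]
units [-5.96  3.15 -4.33] rows>= 9.605448781006217
fk err [0.0032 0.0056 0.0044]
11 x [-0.553, 0.287, -0.402, 0.0] maxspeed 0.26 q [-1.02  0.52  1.35  1.09  1.79 -0.43] x [ 0.6  -0.25  0.45] tilt 68.3
10 x [-0.664, -0.024, -0.317, 0.0] maxspeed 0.23 q [-1.37  0.93  1.24  0.82  1.87 -0.87] x [ 0.43 -0.46  0.2 ] tilt 68.3
```

>>> {"api": "carry_out", "payload": {"increments": [[-0.54,0.29,-0.39,0],[-0.54,0.29,-0.39,0],[-0.54,0.29,-0.39,0],[-0.54,0.29,-0.39,0],[-0.54,0.29,-0.39,0],[-0.54,0.29,-0.39,0],[-0.54,0.29,-0.39,0],[-0.54,0.29,-0.39,0],[-0.54,0.29,-0.39,0],[-0.54,0.29,-0.39,0],[-0.54,0.29,-0.39,0]]}}

```text
clock: 12.18
tcp_pos: [0.6033, -0.2493, 0.4488]
tcp_rot: [-2.012, -1.014, -1.366]
wrist_force: [0.6, -0.7, 0.3]
opening: 0.0866
grasp_force: 0.0
```

>>> {"api": "carry_out", "payload": {"increments": [[-0.66,-0.02,-0.32,0],[-0.66,-0.02,-0.32,0],[-0.66,-0.02,-0.32,0],[-0.66,-0.02,-0.32,0],[-0.66,-0.02,-0.32,0],[-0.66,-0.02,-0.32,0],[-0.66,-0.02,-0.32,0],[-0.66,-0.02,-0.32,0],[-0.66,-0.02,-0.32,0],[-0.66,-0.02,-0.32,0],[0,0,0,0]]}}

```text
clock: 13.1
tcp_pos: [0.4311, -0.463, 0.1958]
tcp_rot: [-2.016, -1.004, -1.363]
wrist_force: [0.2, 1.2, -0.5]
opening: 0.0871
grasp_force: 0.0
```

```bash
python3 - <<'E'
from kin import *
from plant import get_state
s=get_state();A=R.from_rotvec(s['tcp_rot']); z=A.as_matrix()[:,2]
g=np.array([.497,-.283,.052]); tcp=g+.019*z; pre=tcp-.12*z
for t in(pre,tcp): print(t.round(4), (A.inv().apply(t-s['tcp_pos'])/.05).round(2))
print(z,s['tcp_pos'])
E
python3 mv.py .43 -.36 .09
```

```text
[ 0.4408 -0.358   0.0895] [-1.31 -1.1   2.46]
[ 0.5076 -0.2689  0.0449] [-1.31 -1.1   4.86]
[ 0.55683569  0.74296222 -0.3714043 ] [ 0.43113303 -0.46298663  0.19576442]
pos [ 0.4311 -0.463   0.1958] q [-1.36  0.93  1.24  0.82  1.87 -0.86] tilt 68.2 head 53.1 yvec [ 0.799 -0.601 -0.003]
units [-1.36 -1.25  2.3 ] rows>= 3.540208634886423
```

>>> {"api": "carry_out", "payload": {"increments": [[-0.33,-0.27,0.3,0],[-0.33,-0.27,0.3,0],[-0.33,-0.28,0.3,0],[-0.32,-0.28,0.3,0],[0,0,0.4,0],[0,0,0.4,0],[0,0,0,0]]}}

```text
clock: 13.68
tcp_pos: [0.4324, -0.3678, 0.1033]
tcp_rot: [-2.006, -1.011, -1.362]
wrist_force: [-0.7, -0.0, 0.3]
opening: 0.087
grasp_force: 0.0
```

Run:
```python
from plant import get_state, capture
from h import *; from kin import *
import cv2
s=get_state(); A=R.from_rotvec(s['tcp_rot']); z=A.as_matrix()[:,2]; g=s['tcp_pos']-.019*z; print(s['tcp_pos'],g)
b=np.array([.497,-.283,.052]); print((A.inv().apply(b-g)/.05).round(3))
o=np.zeros((600,800,3),np.uint8)
for n,(x0,y0,x1,y1),Y in(("top",(400,220,560,300),0),("side",(300,110,460,190),300)):
    c=capture(n); im=c["image"].copy()
    k=5 if n=="top" else 5
    o2=cv2.resize(im[y0:y1,x0:x1],None,fx=k,fy=k,interpolation=2)[:300]
    for p,col in((g,(255,0,0)),(s['tcp_pos'],(255,255,0)),(b,(0,255,0)),((.497,-.283,.114),(0,255,255))):
        u=proj(c,[p])[0]; cv2.circle(o2,(int((u[0]-x0+.5)*k),int((u[1]-y0+.5)*k)),3,col,-1)
    o[Y:Y+o2.shape[0],:800]=o2[:, :800]
cv2.imwrite("pics/c.png",o[:,:,::-1])
```

```text
[ 0.43241066 -0.36783423  0.1032533 ] [ 0.42193368 -0.38205991  0.1102435 ]
[-0.169  0.034  2.74 ]
```

View pics/c.png

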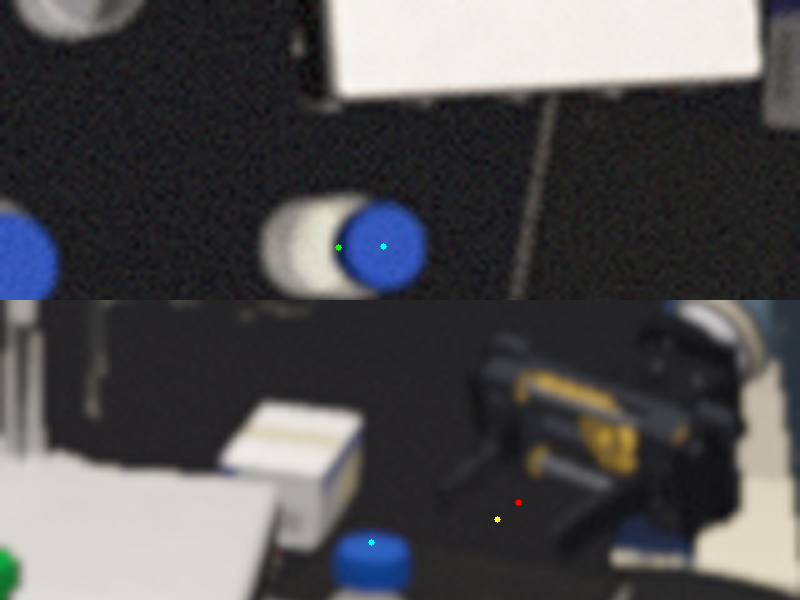

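The cap centre is at (384,246) in the top crop, matching the projected sample-bottle estimate within a pixel. In the side crop the open fingers at (460,490) and (580,540) straddle the approach line. I'll go in and grip.

>>> {"api": "carry_out", "payload": {"increments": [[-0.17,0.03,0.3,0],[0,0,0.5,0],[0,0,0.5,0],[0,0,0.5,0],[0,0,0.4,0],[0,0,0.3,0],[0,0,0.24,0],[0,0,0,0]]}}

```text
clock: 14.45
tcp_pos: [0.5072, -0.2701, 0.0441]
tcp_rot: [-2.007, -1.013, -1.362]
wrist_force: [0.6, -0.4, 0.6]
opening: 0.0869
grasp_force: 0.0
```

>>> {"api": "carry_out", "payload": {"increments": [[0,0,0,0],[0,0,0,0],[0,0,0,0],[0,0,0,0],[0,0,0,0],[0,0,0,0]], "grip": 0}}

```text
clock: 14.95
tcp_pos: [0.5061, -0.2723, 0.0452]
tcp_rot: [-2.009, -1.012, -1.364]
wrist_force: [-2.4, 1.8, 1.8]
opening: 0.0546
grasp_force: 1.3
```

Run:
```python
from plant import get_state
from kin import *
s=get_state();z=R.from_rotvec(s['tcp_rot']).as_matrix()[:,2]; print(s, s['tcp_pos']-.019*z, R.from_rotvec(s['tcp_rot']).as_matrix()[:,1])
```

```text
{'clock': 14.95, 'q': array([-1.16300127,  1.0664104 ,  1.59858555,  0.94284136,  1.45659628,
       -1.15995569]), 'dq': array([ 0.00513663,  0.00124342,  0.01840541, -0.01773905,  0.02738236,
        0.00242822]), 'tau': array([-3.40821315e-02, -4.79652822e+01, -3.93548727e+00,  1.93980262e+00,
        2.19808660e+00, -3.92087339e-02]), 'tcp_pos': array([ 0.50605512, -0.27226934,  0.04524925]), 'tcp_rot': array([-2.00885308, -1.01220353, -1.36384911]), 'wrist_force': array([-2.38125755,  1.75504014,  1.8056234 ]), 'wrist_torque': array([-0.13957172,  0.30151809,  0.44622771]), 'grasp_force': 1.2731996085494757, 'opening': 0.054558225298208335} [ 0.49554647 -0.28646125  0.05226051] [ 8.03674531e-01 -5.95069110e-01  5.17182013e-05]
```

>>> {"api": "carry_out", "payload": {"increments": [[0,0,0,0],[0,0,0,0],[0.1,0,-0.04,0],[0.2,0,-0.08,0],[0.3,0,-0.12,0],[0.4,0,-0.16,0],[0.4,0,-0.16,0],[0.4,0,-0.16,0],[0.4,0,-0.16,0],[0.4,0,-0.16,0],[0.4,0,-0.16,0],[0.4,0,-0.16,0]]}}

```text
clock: 15.95
tcp_pos: [0.5063, -0.2722, 0.2292]
tcp_rot: [-2.011, -1.013, -1.363]
wrist_force: [0.4, 0.7, -2.3]
opening: 0.0522
grasp_force: 30.0
```

```bash
python3 path.py .50,-.28,.34 .50,-.28,.34,4 .50,-.28,.34,-4 .5,.1,.34 .5,.18,.2
```

```text
fk err [0.0041 0.0048 0.0045]
3 x [0.617, -0.006, -0.363, 0.0] maxspeed 0.23 q [-1.19  0.6   1.55  0.94  1.77 -0.76] x [ 0.5  -0.28  0.34] tilt 68.2
26 x [0.0, 0.0, -0.0, 0.154] maxspeed 0.46 q [-1.19  0.6   1.55  0.94  1.77  2.39] x [ 0.5  -0.28  0.34] tilt 68.2
26 x [-0.0, -0.0, -0.0, -0.154] maxspeed 0.46 q [-1.19  0.6   1.55  0.94  1.77 -0.76] x [ 0.5  -0.28  0.34] tilt 68.2
10 x [0.227, -0.452, 0.567, 0.0] maxspeed 0.35 q [-0.71  0.33  2.16  1.28  1.31 -0.9 ] x [0.5  0.1  0.34] tilt 68.2
5 x [-0.424, -0.192, 0.446, 0.0] maxspeed 0.48 q [-0.5   0.74  2.33  1.68  1.18 -1.49] x [0.5  0.18 0.2 ] tilt 68.2
```

>>> {"api": "carry_out", "payload": {"increments": [[0.6,0,-0.3,0],[0.6,0,-0.3,0.05],[0.4,0,-0.2,0.1],[0,0,0,0.15],[0,0,0,0.15],[0,0,0,0.15],[0,0,0,0.15],[0,0,0,0.15],[0,0,0,0.15],[0,0,0,0.15],[0,0,0,0.15],[0,0,0,0.15]]}}

```text
clock: 16.95
tcp_pos: [0.5022, -0.2785, 0.3173]
tcp_rot: [-1.996, 0.252, -0.668]
wrist_force: [-0.4, -0.7, -2.4]
opening: 0.0522
grasp_force: 30.0
```

>>> {"api": "carry_out", "payload": {"increments": [[0,0,0,0.15],[0,0,0,0.15],[0,0,0,0.15],[0,0,0,0.15],[0,0,0,0.15],[0,0,0,0.15],[0,0,0,0.15],[0,0,0,0.15],[0,0,0,0.15],[0,0,0,0.15],[0,0,0,0.15],[0,0,0,0.15]]}}

```text
clock: 17.95
tcp_pos: [0.5022, -0.2786, 0.3173]
tcp_rot: [-1.319, 1.449, 0.256]
wrist_force: [-0.0, 0.0, -2.2]
opening: 0.052
grasp_force: 30.0
```

>>> {"api": "carry_out", "payload": {"increments": [[0,0,0,0.15],[0,0,0,0.15],[0,0,0,0.15],[0,0,0,0.1],[0,0,0,0.1],[0,0,0,0],[0,0,0,0],[0,0,0,0],[0,0,0,0]]}}

```text
clock: 18.7
tcp_pos: [0.5024, -0.2788, 0.3171]
tcp_rot: [-0.934, 1.764, 0.584]
wrist_force: [-0.1, 0.7, -2.9]
opening: 0.0517
grasp_force: 30.0
```

```bash
python3 mv.py .5 -.28 .34
python3 - <<'E'
from plant import capture,get_state
from h import *
from kin import *
s=get_state(); g=s['tcp_pos']-.019*R.from_rotvec(s['tcp_rot']).as_matrix()[:,2]
o=[]
for n in("side","top"):
    c=capture(n); u=proj(c,[g])[0].astype(int); x0=max(0,min(540,u[0]-50));y0=max(0,min(380,u[1]-50))
    o.append(cv2.resize(c["image"][y0:y0+100,x0:x0+100],(400,400),interpolation=2))
cv2.imwrite("pics/d.png",np.hstack(o)[:,:,::-1])
E
```

```text
pos [ 0.5024 -0.2788  0.3171] q [-1.17  0.63  1.57  0.95  1.74  2.32] tilt 68.3 head 53.5 yvec [-0.812  0.583 -0.038]
units [-0.41  0.01 -0.21] rows>= 0.55243758725619
```

View pics/d.png

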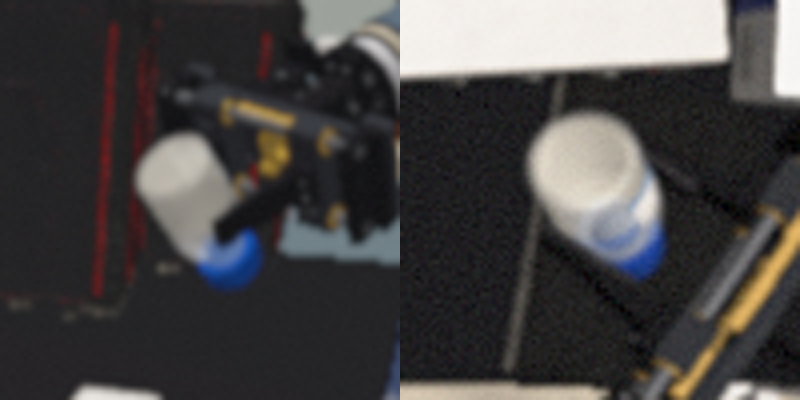

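The bottle is inverted in the gripper: base at (185,165) above, cap at (230,260) below in the side crop. Turning it back upright.

>>> {"api": "carry_out", "payload": {"increments": [[0,0,0,-0.1],[0,0,0,-0.15],[0,0,0,-0.15],[0,0,0,-0.15],[0,0,0,-0.15],[0,0,0,-0.15],[0,0,0,-0.15],[0,0,0,-0.15],[0,0,0,-0.15],[0,0,0,-0.15],[0,0,0,-0.15],[0,0,0,-0.15]]}}

```text
clock: 19.8
tcp_pos: [0.5024, -0.2789, 0.317]
tcp_rot: [-1.813, 0.754, -0.321]
wrist_force: [-0.1, -0.0, -3.2]
opening: 0.0518
grasp_force: 30.0
```

>>> {"api": "carry_out", "payload": {"increments": [[0,0,0,-0.15],[0,0,0,-0.15],[0,0,0,-0.15],[0,0,0,-0.15],[0,0,0,-0.15],[0,0,0,-0.15],[0,0,0,-0.15],[0,0,0,-0.15],[0,0,0,-0.15],[0,0,0,-0.15],[0,0,0,-0.15],[0,0,0,-0.15]]}}

```text
clock: 20.8
tcp_pos: [0.5024, -0.2789, 0.317]
tcp_rot: [-2.063, -0.667, -1.197]
wrist_force: [-0.1, 0.2, -3.2]
opening: 0.052
grasp_force: 30.0
```

>>> {"api": "carry_out", "payload": {"increments": [[0,0,0,-0.15],[0,0,0,-0.15],[0,0,0,-0.1],[0,0,0,0]]}}

```text
clock: 21.13
tcp_pos: [0.5024, -0.2789, 0.317]
tcp_rot: [-2.009, -1.014, -1.364]
wrist_force: [0.4, -0.1, -3.1]
opening: 0.0519
grasp_force: 30.0
```

```bash
python3 mv.py .5 .1 .3; python3 path.py .5,.1,.28 .5,.16,.22
```

```text
pos [ 0.5024 -0.2789  0.317 ] q [-1.17  0.63  1.57  0.95  1.74 -0.78] tilt 68.3 head 53.5 yvec [ 0.804 -0.595  0.002]
units [ 1.93 -4.55  5.76] rows>= 9.095871946309604
fk err [0.004  0.005  0.0046]
10 x [0.143, -0.455, 0.582, 0.0] maxspeed 0.34 q [-0.71  0.49  2.22  1.35  1.26 -1.13] x [0.5  0.1  0.28] tilt 68.3
3 x [-0.253, -0.239, 0.446, 0.0] maxspeed 0.36 q [-0.56  0.68  2.31  1.59  1.18 -1.4 ] x [0.5  0.16 0.22] tilt 68.3
```

>>> {"api": "carry_out", "payload": {"increments": [[0.14,-0.45,0.58,0],[0.14,-0.45,0.58,0],[0.14,-0.45,0.58,0],[0.14,-0.45,0.58,0],[0.14,-0.45,0.58,0],[0.14,-0.45,0.58,0],[0.14,-0.45,0.58,0],[0.14,-0.45,0.58,0],[0.14,-0.45,0.58,0],[0.14,-0.45,0.58,0],[0,0,0,0]]}}

```text
clock: 22.05
tcp_pos: [0.4929, 0.1001, 0.275]
tcp_rot: [-2.002, -1.012, -1.353]
wrist_force: [-0.3, -0.2, -1.3]
opening: 0.0521
grasp_force: 30.0
```

```bash
python3 mv.py .5 .2037 .17;python3 path.py .5,.2037,.17 .5,.2037,.077
```

```text
pos [0.4929 0.1001 0.275 ] q [-0.7   0.49  2.23  1.34  1.26 -1.12] tilt 68.4 head 54.2 yvec [ 0.809 -0.588 -0.009]
units [-1.31 -1.09  2.41] rows>= 3.541129062125019
fk err [0.0038 0.0053 0.0045]
4 x [-0.361, -0.271, 0.581, 0.0] maxspeed 0.48 q [-0.44  0.84  2.33  1.77  1.2  -1.6 ] x [0.5   0.204 0.17 ] tilt 68.4
3 x [-0.576, 0.005, 0.228, 0.0] maxspeed 0.42 q [-0.44  1.12  2.3   1.86  1.26 -1.85] x [0.5   0.204 0.077] tilt 68.4
```

>>> {"api": "carry_out", "payload": {"increments": [[-0.16,-0.14,0.3,0],[-0.16,-0.14,0.3,0],[-0.16,-0.14,0.3,0],[-0.16,-0.14,0.3,0],[-0.16,-0.14,0.3,0],[-0.17,-0.13,0.3,0],[-0.17,-0.13,0.3,0],[-0.17,-0.13,0.31,0],[0,0,0,0],[0,0,0,0]]}}

```text
clock: 22.88
tcp_pos: [0.5062, 0.1955, 0.1689]
tcp_rot: [-2.01, -1.011, -1.362]
wrist_force: [0.4, -1.1, -2.0]
opening: 0.0524
grasp_force: 30.0
```

```bash
cat > look.py <<'E'
import sys
from plant import get_state, capture
from h import *; from kin import *
s=get_state(); A=R.from_rotvec(s['tcp_rot']); M=A.as_matrix(); print("tcp",s['tcp_pos'].round(4),"y",M[:,1].round(3),"z",M[:,2].round(3))
zb=s['tcp_pos'][2]-.0452   # bottle base height
est=s['tcp_pos']+[-.0091,-.0107,0]; est[2]=zb
c=capture("top"); im=c["image"].astype(int); m=(im[...,2]>im[...,0]+60).astype(np.uint8)
u=proj(c,[est+[0,0,.114]])[0]; k=np.zeros_like(m); y,x=int(u[1]),int(u[0]); k[y-25:y+25,x-25:x+25]=m[y-25:y+25,x-25:x+25]
n,l,st,ce=cv2.connectedComponentsWithStats(k); i=1+np.argmax(st[1:,4]); print("cap px",ce[i],st[i],"pred",u,"cap at",at(c,ce[i],zb+.114).round(4),"est",est.round(4),"zb",zb)
o=[]
for nm,P0 in(("top",est+[0,0,.05]),("side",est+[0,0,.05])):
    c=capture(nm); im=c["image"]; u=proj(c,[P0])[0].astype(int); x0,y0=u[0]-50,u[1]-50
    t=cv2.resize(im[y0:y0+100,x0:x0+100],(400,400),interpolation=2)
    for p,col in((est,(255,0,0)),(est+[0,0,.114],(255,255,0)),((.491,.193,.032),(0,255,0))):
        v=proj(c,[p])[0]; cv2.circle(t,(int((v[0]-x0+.5)*4),int((v[1]-y0+.5)*4)),2,col,-1)
    o.append(t)
cv2.imwrite(sys.argv[1],np.hstack(o)[:,:,::-1])
E
python3 look.py pics/e.png
```

```text
tcp [0.5062 0.1955 0.1689] y [ 0.803 -0.595 -0.002] z [ 0.553  0.747 -0.37 ]
cap px [284.6730038  263.57414449] [276 255  18  18 263] pred [283.21654629 264.86766885] cap at [0.4999 0.1818 0.2377] est [0.4971 0.1848 0.1237] zb 0.12370171019157708
```

View pics/e.png

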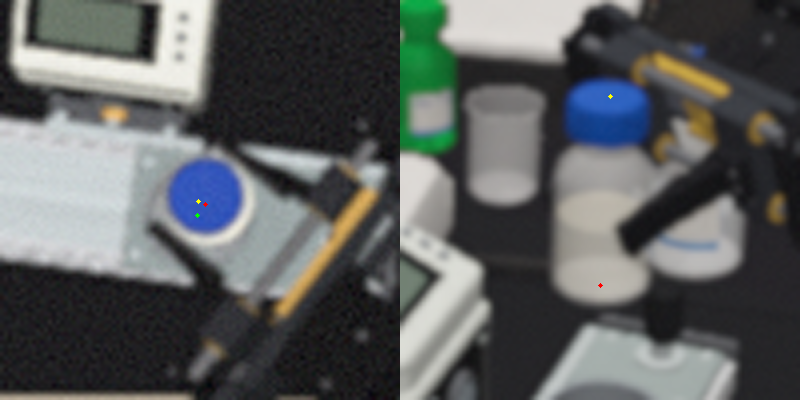

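The bottle is upright and held above the cup: cap at (205,197) in the top crop, base at (600,283) in the side crop. The pose reading may still be settling, so I'll measure again before correcting.

```bash
python3 look.py pics/e2.png; python3 look.py pics/e2.png
python3 - <<'E'
# side-view body midline of held bottle: compare with prediction
from plant import capture,get_state
from h import *
s=get_state(); c=capture("side"); im=c["image"].astype(int); m=(im[...,2]>im[...,0]+60).astype(np.uint8)
e=s['tcp_pos']+[-.0091,-.0107,0]; zb=s['tcp_pos'][2]-.0452; e[2]=zb
u=proj(c,[e+[0,0,.103]])[0].astype(int); k=np.zeros_like(m); k[u[1]-15:u[1]+15,u[0]-18:u[0]+18]=m[u[1]-15:u[1]+15,u[0]-18:u[0]+18]
n,l,st,ce=cv2.connectedComponentsWithStats(k); i=1+np.argmax(st[1:,4]); print("side cap",ce[i],st[i])
# predicted outline of cap in side view for est
def capmask(b):
    t=np.linspace(0,2*np.pi,60); pts=np.vstack([np.c_[b[0]+.021*np.cos(t),b[1]+.021*np.sin(t),0*t+b[2]+h] for h in(.092,.114)])
    q=cv2.convexHull(proj(c,pts).astype(np.float32)); M=cv2.moments(q); return M['m10']/M['m00'],M['m01']/M['m00'],cv2.boundingRect(q)
print("pred est",capmask(e)); 
for d in((.003,0,0),(0,.003,0)): print(d,capmask(e+d))
E
```

```text
tcp [0.5067 0.1944 0.1701] y [ 0.802 -0.597  0.002] z [ 0.555  0.745 -0.369]
cap px [285.02973978 263.51672862] [276 255  19  18 269] pred [283.72509356 264.65955368] cap at [0.5001 0.181  0.2389] est [0.4976 0.1837 0.1249] zb 0.12488019094419164
tcp [0.5065 0.1944 0.1701] y [ 0.803 -0.597  0.002] z [ 0.555  0.745 -0.369]
cap px [285.06343284 263.52238806] [276 255  19  18 268] pred [283.72004901 264.7361771 ] cap at [0.5    0.1809 0.2389] est [0.4974 0.1837 0.1249] zb 0.12493798423766792
side cap [343.49350649 188.87012987] [333 181  22  17 308]
pred est (344.0220939396246, 189.00727267358712, (333, 179, 22, 20))
(0.003, 0, 0) (342.6229341859886, 188.8338631128714, (332, 179, 21, 19))
(0, 0.003, 0) (343.73873049625803, 189.60008506293195, (333, 180, 22, 19))
```

>>> {"api": "carry_out", "payload": {"increments": [[-0.2,-0.05,0.09,0],[-0.2,-0.05,0.09,0],[-0.2,-0.04,0.09,0],[-0.2,-0.04,0.1,0],[-0.2,-0.04,0.1,0],[-0.2,-0.04,0.1,0],[0,0,0,0],[0,0,0,0],[0,0,0,0]]}}

```text
clock: 24.13
tcp_pos: [0.4982, 0.2064, 0.1036]
tcp_rot: [-2.009, -1.012, -1.365]
wrist_force: [-0.4, -0.1, -2.1]
opening: 0.0521
grasp_force: 30.0
```

```bash
python3 look.py pics/e3.png; python3 look.py pics/f.png
```

```text
tcp [0.4982 0.2064 0.1036] y [ 0.803 -0.596  0.   ] z [ 0.554  0.746 -0.369]
cap px [280.53679654 267.7012987 ] [272 260  18  17 231] pred [279.3640867 268.7895981] cap at [0.4916 0.1931 0.1724] est [0.4891 0.1957 0.0584] zb 0.058437726108498476
tcp [0.4983 0.2063 0.1039] y [ 0.803 -0.596  0.001] z [ 0.554  0.746 -0.369]
cap px [280.5371179  267.75982533] [272 260  18  17 229] pred [279.38450664 268.7717316 ] cap at [0.4915 0.1931 0.1727] est [0.4892 0.1956 0.0587] zb 0.058702691925636714
```

View pics/f.png

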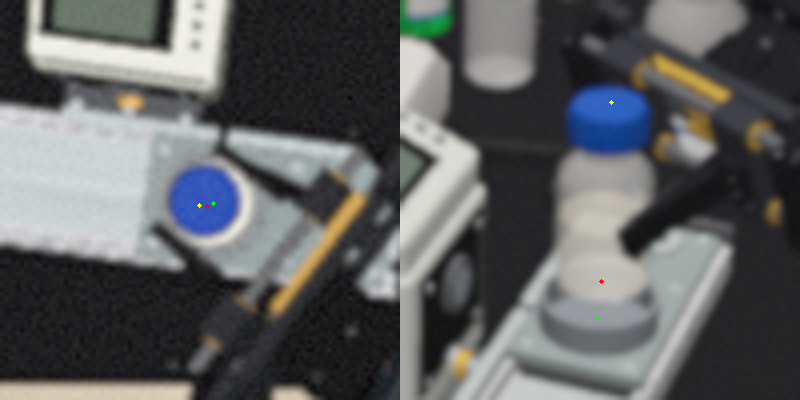

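The top view puts the cap at (.4915,.1931) and the seat at (.491,.193), and the side view shows the base just above the cup mouth. Lowering gently while watching the force.

>>> {"api": "carry_out", "payload": {"increments": [[-0.06,0,0.02,0],[-0.06,0,0.02,0],[-0.06,0,0.02,0],[-0.06,0,0.03,0],[0,0,0,0]]}}

```text
clock: 24.85
tcp_pos: [0.498, 0.2061, 0.0894]
tcp_rot: [-2.01, -1.012, -1.363]
wrist_force: [0.3, -0.2, -3.8]
opening: 0.0519
grasp_force: 30.0
```

>>> {"api": "carry_out", "payload": {"increments": [[-0.06,0,0.02,0],[-0.06,0,0.03,0],[0,0,0,0]]}}

```text
clock: 25.1
tcp_pos: [0.4983, 0.207, 0.0869]
tcp_rot: [-2.003, -1.01, -1.373]
wrist_force: [-0.3, -2.1, 10.8]
opening: 0.0516
grasp_force: 35.4
```

The force rises to about 13 N with the base still about 10 mm above the seat floor. By geometry the gripper body's lower edge is right over the knob. I'll back off slightly and look.

>>> {"api": "carry_out", "payload": {"increments": [[0.05,0,-0.02,0],[0,0,0,0],[0,0,0,0]]}}

```text
clock: 25.35
tcp_pos: [0.4979, 0.2065, 0.0869]
tcp_rot: [-2.009, -1.012, -1.364]
wrist_force: [-0.6, -0.5, 1.7]
opening: 0.0522
grasp_force: 31.9
```

```bash
python3 look.py pics/g0.png
python3 - <<'E'
from plant import capture,get_state
from h import *
s=get_state(); print(s['wrist_force'],s['wrist_torque'])
c=capture("side"); im=c["image"][225:300,290:400]; o=cv2.resize(im,None,fx=7,fy=7,interpolation=2)
def circ(z,r,ctr,col):
    t=np.linspace(0,2*np.pi,40); p=proj(c,np.c_[ctr[0]+r*np.cos(t),ctr[1]+r*np.sin(t),0*t+z]); p=((p-[290,225]+.5)*7).astype(np.int32); cv2.polylines(o,[p],True,col,1)
circ(.051,.0305,(.491,.193),(0,255,0)); zb=s['tcp_pos'][2]-.0452; e=s['tcp_pos']+[-.0075,-.0122,0]; circ(zb,.027,e,(255,0,0)); circ(zb+.114,.021,e,(255,255,0)); print(zb,e)
cv2.imwrite("pics/g.png",o[:,:,::-1])
E
```

```text
tcp [0.4979 0.2065 0.0869] y [ 0.804 -0.595  0.001] z [ 0.553  0.747 -0.369]
cap px [280.73893805 267.91150442] [273 260  17  17 226] pred [279.62832839 268.99774001] cap at [0.4913 0.1933 0.1557] est [0.4888 0.1958 0.0417] zb 0.041700801435517194
[-0.55806567 -1.25105254  2.81849281] [-0.63237961  0.17990764  0.03118993]
0.04168769333840739 [0.49037096 0.19433311 0.08688769]
```

View pics/g.png

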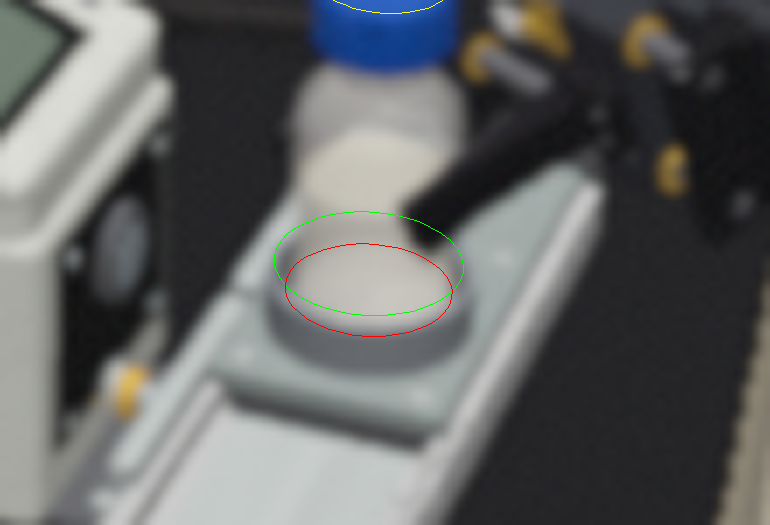

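The base (red ellipse) sits inside the cup, centred and about 10 mm above the floor, so the body over the knob is what stopped it. The last 10 mm inside the cup reaches at most about 0.44 m/s, well under the limit, so I'll open the fingers a little here.

>>> {"api": "carry_out", "payload": {"increments": [[0.04,0,-0.02,0],[0,0,0,0],[0,0,0,0],[0,0,0,0],[0,0,0,0],[0,0,0,0]], "grip": 0.78}}

```text
clock: 26.05
tcp_pos: [0.4979, 0.2062, 0.0887]
tcp_rot: [-2.01, -1.012, -1.364]
wrist_force: [-0.2, 0.4, -0.2]
opening: 0.0673
grasp_force: 0.0
```

```bash
cat > cap.py <<'E'
from plant import capture,get_state
from h import *
from scipy.optimize import minimize
s=get_state(); print(s['tcp_pos'],s['wrist_force'].round(1),s['opening'])
px={}
for n,(x0,y0,x1,y1) in(("top",(230,245,310,295)),("side",(318,180,372,262))):
    c=capture(n); im=c["image"].astype(int); m=(im[...,2]>im[...,0]+60).astype(np.uint8); k=np.zeros_like(m); k[y0:y1,x0:x1]=m[y0:y1,x0:x1]
    _,l,st,ce=cv2.connectedComponentsWithStats(k); i=1+np.argmax(st[1:,4]); px[n]=(c,ce[i],st[i]); print(n,ce[i].round(1),st[i])
c,ce,st=px["top"]; print("top cap at z=.146",at(c,ce,.146).round(4))
c,ce,st=px["side"]; t=np.linspace(0,2*np.pi,60)
for zb in(.032,.036,.042):
    b=at(px["top"][0],px["top"][1],zb+.114); pts=np.vstack([np.c_[b[0]+.021*np.cos(t),b[1]+.021*np.sin(t),0*t+zb+h] for h in(.092,.114)])
    M=cv2.moments(cv2.convexHull(proj(c,pts).astype(np.float32))); print(zb,"pred side",M['m10']/M['m00'],M['m01']/M['m00'])
E
python3 cap.py
```

```text
[0.49793177 0.20616838 0.08867908] [-0.2  0.4 -0.2] 0.06730639241443097
top [280.9 268.7] [273 261  17  17 222]
side [344.9 230.2] [335 222  20  17 297]
top cap at z=.146 [0.4895 0.1934 0.146 ]
0.032 pred side 344.6052264831156 229.9005317615401
0.036 pred side 344.7207754782532 228.26494389137406
0.042 pred side 344.89485190958624 225.8014862189944
```

The bottle is seated: the side-view cap row 230.2 matches a base height of 32 mm, and the fingers are clear. Retreating.

>>> {"api": "carry_out", "payload": {"increments": [[0,0,-0.2,0],[0,0,-0.4,0],[0,0,-0.5,0],[0,0,-0.5,0],[0,0,-0.5,0],[0,0,-0.5,0],[0,0,-0.5,0],[0,0,0,0],[0,0,0,0]]}}

```text
clock: 26.9
tcp_pos: [0.4223, 0.0841, 0.1452]
tcp_rot: [-2.007, -1.015, -1.361]
wrist_force: [-0.1, 0.5, -0.1]
opening: 0.0681
grasp_force: 0.0
```

```bash
python3 cap.py
python3 - <<'E'
from plant import get_state
from sim import *
s=get_state();A=R.from_rotvec(s['tcp_rot']); z=A.as_matrix()[:,2]
g=np.array([.475,.099,.069]); tcp=g+.019*z; pre=tcp-.09*z
q=np.array(s['q']); off=fk(q,P)[0]-s['tcp_pos']
for nm,t in(("pre",pre),("tcp",tcp),("end",tcp+.07*np.array([.115,.993,0]))):
    c,q=ik(t+off,A,4,q); print(nm,t.round(4),(A.inv().apply(t-s['tcp_pos'])/.05).round(2),c,q.round(2))
print(s['tcp_pos'],s['q'].round(2),A.as_matrix().round(3))
E
```

```text
[0.4222529  0.08413053 0.14523983] [-0.1  0.5 -0.1] 0.06806205746346482
top [280.9 268.7] [273 261  17  17 222]
side [344.7 230.3] [335 222  21  17 293]
top cap at z=.146 [0.4895 0.1934 0.146 ]
0.032 pred side 344.5966106996615 229.89701333876783
0.036 pred side 344.71218875224264 228.26145022726567
0.042 pred side 344.8862816921002 225.79802857818225
pre [0.4362 0.0456 0.0952] [-1.11  0.72 -0.08] 1.0355066739225684e-26 [-0.95  1.06  2.33  1.36  1.13 -1.83]
tcp [0.4854 0.1133 0.062 ] [-1.11  0.72  1.72] 1.9715920107635606e-23 [-0.68  1.13  2.27  1.62  1.19 -1.85]
end [0.4934 0.1828 0.062 ] [-0.66  0.03  2.85] 1.132285275703399e-25 [-0.49  1.15  2.3   1.82  1.25 -1.89]
[0.42158337 0.08636331 0.14521525] [-0.9   0.98  2.44  1.42  1.13 -1.86] [[ 0.22   0.808  0.546]
 [ 0.297 -0.589  0.752]
 [ 0.929 -0.003 -0.369]]
```

>>> {"api": "carry_out", "payload": {"increments": [[0,0.24,-0.03,0],[0,0.24,-0.03,0],[0,0.24,-0.02,0],[-0.22,0,0,0],[-0.22,0,0,0],[-0.22,0,0,0],[-0.22,0,0,0],[-0.23,0,0,0],[0,0,0,0],[0,0,0,0],[0,0,0,0]]}}

```text
clock: 27.92
tcp_pos: [0.4359, 0.0468, 0.0954]
tcp_rot: [-2.001, -1.017, -1.356]
wrist_force: [0.0, 1.1, -0.4]
opening: 0.0677
grasp_force: 0.0
```

```bash
cat > kn.py <<'E'
from plant import get_state,capture
from kin import *; from h import *
c=capture("top"); im=c["image"].astype(int)
s=get_state();A=R.from_rotvec(s['tcp_rot']); z=A.as_matrix()[:,2]
g=np.array([.475,.099,.069]); tcp=g+.019*z
print(s['tcp_pos'],s['q'].round(2),s['wrist_force'].round(1),s['opening'],s['grasp_force'],A.as_matrix()[:,1].round(3),(A.inv().apply(tcp-s['tcp_pos'])/.05).round(3))
E
python3 kn.py
```

```text
[0.43599159 0.04654308 0.09547113] [-0.94  1.06  2.33  1.36  1.13 -1.83] [-0.8  0.2 -0.6] 0.06808076786167933 0.0 [ 0.809 -0.588 -0.004] [-0.009  0.017  1.79 ]
```

>>> {"api": "carry_out", "payload": {"increments": [[0,0.02,0.3,0],[0,0,0.4,0],[0,0,0.4,0],[0,0,0.4,0],[0,0,0.29,0],[0,0,0,0],[0,0,0,0]]}}

```text
clock: 28.55
tcp_pos: [0.4858, 0.113, 0.0624]
tcp_rot: [-2.002, -1.019, -1.357]
wrist_force: [-1.2, 0.0, -0.2]
opening: 0.0681
grasp_force: 0.0
```

>>> {"api": "carry_out", "payload": {"increments": [[0,0,0,0],[0,0,0,0],[0,0,0,0],[0,0,0,0],[0,0,0,0],[0,0,0,0],[0,0,0,0],[0,0,0,0]], "grip": 0}}

```text
clock: 29.22
tcp_pos: [0.4838, 0.1135, 0.062]
tcp_rot: [-2.0, -1.019, -1.352]
wrist_force: [-4.3, -0.4, 0.3]
opening: 0.0232
grasp_force: 30.1
```

```bash
python3 kn.py
python3 - <<'E'
from plant import get_state
from kin import *
A=R.from_rotvec(get_state()['tcp_rot']); print("u in tool",A.inv().apply([.115,.9934,0]).round(3))
E
```

```text
[0.48388604 0.1134285  0.06200339] [-0.69  1.13  2.27  1.61  1.19 -1.85] [-6.3  0.1  0.5] 0.023131184845538104 30.00072547498803 [ 0.811 -0.585 -0.006] [0.005 0.024 0.014]
u in tool [ 0.321 -0.488  0.812]
```

>>> {"api": "carry_out", "payload": {"increments": [[0.02,-0.03,0.05,0],[0.032,-0.049,0.081,0],[0.032,-0.049,0.081,0],[0.032,-0.049,0.081,0],[0.032,-0.049,0.081,0],[0.032,-0.049,0.081,0],[0.032,-0.049,0.081,0],[0.032,-0.049,0.081,0],[0.032,-0.049,0.081,0],[0,0,0,0],[0,0,0,0]]}}

```text
clock: 30.18
tcp_pos: [0.4891, 0.1558, 0.062]
tcp_rot: [-2.003, -1.017, -1.352]
wrist_force: [-8.2, -4.5, 1.9]
opening: 0.0233
grasp_force: 30.0
```

```bash
cat > tr.py <<'E'
from plant import get_state
from kin import *
s=get_state(); u=np.array([.115,.9934,0]); print("travel",((s['tcp_pos']-[.4839,.1134,.062])@u*1e3).round(2),"side",((s['tcp_pos']-[.4839,.1134,.062])@[.9934,-.115,0]*1e3).round(2),"push",(-s['wrist_force']@u).round(2),s['wrist_force'].round(1),s['tcp_pos'].round(4),s['opening'],R.from_rotvec(s['tcp_rot']).inv().apply(u).round(3))
E
python3 tr.py
```

```text
travel 42.73 side 0.29 push 5.44 [-8.2 -4.5  1.9] [0.4891 0.1558 0.062 ] 0.023321047376712336 [ 0.321 -0.49   0.811]
```

>>> {"api": "carry_out", "payload": {"increments": [[0.018,-0.045,0.038,0],[0.016,-0.024,0.041,0],[0.013,-0.02,0.032,0],[0,0,0,0]]}}

```text
clock: 30.52
tcp_pos: [0.4899, 0.1625, 0.062]
tcp_rot: [-2.004, -1.016, -1.354]
wrist_force: [-6.7, -5.2, 1.3]
opening: 0.0232
grasp_force: 30.0
```

>>> {"api": "carry_out", "payload": {"increments": [[0.0064,-0.0098,0.0162,0],[0,0,0,0]]}}

```text
clock: 30.68
tcp_pos: [0.49, 0.1634, 0.062]
tcp_rot: [-2.004, -1.016, -1.354]
wrist_force: [-6.6, -4.8, 1.6]
opening: 0.0232
grasp_force: 30.0
```

>>> {"api": "carry_out", "payload": {"increments": [[0.0064,-0.0098,0.0162,0],[0,0,0,0]]}}

```text
clock: 30.85
tcp_pos: [0.4901, 0.1643, 0.062]
tcp_rot: [-2.005, -1.016, -1.354]
wrist_force: [-5.9, -4.5, 0.9]
opening: 0.023
grasp_force: 30.0
```

>>> {"api": "carry_out", "payload": {"increments": [[0.0064,-0.0098,0.0162,0],[0,0,0,0]]}}

```text
clock: 31.02
tcp_pos: [0.4902, 0.1653, 0.062]
tcp_rot: [-2.005, -1.016, -1.354]
wrist_force: [-6.4, -5.6, 0.5]
opening: 0.0232
grasp_force: 30.0
```

>>> {"api": "carry_out", "payload": {"increments": [[0.0064,-0.0098,0.0162,0],[0,0,0,0]]}}

```text
clock: 31.18
tcp_pos: [0.4903, 0.1663, 0.062]
tcp_rot: [-2.005, -1.016, -1.354]
wrist_force: [-5.3, -5.4, 2.1]
opening: 0.0234
grasp_force: 30.0
```

>>> {"api": "carry_out", "payload": {"increments": [[0.0064,-0.0098,0.0162,0],[0,0,0,0]]}}

```text
clock: 31.35
tcp_pos: [0.4904, 0.1673, 0.062]
tcp_rot: [-2.005, -1.016, -1.354]
wrist_force: [-6.3, -5.4, 1.5]
opening: 0.023
grasp_force: 30.0
```

>>> {"api": "carry_out", "payload": {"increments": [[0.0064,-0.0098,0.0162,0],[0,0,0,0]]}}

```text
clock: 31.52
tcp_pos: [0.4906, 0.1683, 0.062]
tcp_rot: [-2.005, -1.016, -1.354]
wrist_force: [-7.7, -6.3, 0.6]
opening: 0.0229
grasp_force: 30.0
```

```bash
python3 tr.py
```

```text
travel 55.28 side 0.32 push 7.12 [-7.7 -6.3  0.6] [0.4906 0.1683 0.062 ] 0.02294529869356317 [ 0.321 -0.492  0.809]
```

>>> {"api": "carry_out", "payload": {"increments": [[0.0064,-0.0098,0.0162,0],[0,0,0,0]]}}

```text
clock: 31.68
tcp_pos: [0.4907, 0.1692, 0.062]
tcp_rot: [-2.005, -1.016, -1.354]
wrist_force: [-7.2, -5.1, 1.3]
opening: 0.0229
grasp_force: 30.0
```

>>> {"api": "carry_out", "payload": {"increments": [[0.0064,-0.0098,0.0162,0],[0,0,0,0]]}}

```text
clock: 31.85
tcp_pos: [0.4908, 0.1702, 0.062]
tcp_rot: [-2.005, -1.016, -1.354]
wrist_force: [-6.5, -5.5, 1.2]
opening: 0.023
grasp_force: 30.0
```

>>> {"api": "carry_out", "payload": {"increments": [[0.0064,-0.0098,0.0162,0],[0,0,0,0]]}}

```text
clock: 32.02
tcp_pos: [0.4909, 0.1712, 0.062]
tcp_rot: [-2.005, -1.016, -1.354]
wrist_force: [-6.9, -5.5, 2.6]
opening: 0.0233
grasp_force: 30.0
```

>>> {"api": "carry_out", "payload": {"increments": [[0.0064,-0.0098,0.0162,0],[0,0,0,0]]}}

```text
clock: 32.18
tcp_pos: [0.491, 0.1722, 0.062]
tcp_rot: [-2.005, -1.016, -1.354]
wrist_force: [-5.6, -6.0, 1.9]
opening: 0.0233
grasp_force: 30.0
```

```bash
python3 tr.py
```

```text
travel 59.27 side 0.33 push 6.59 [-5.6 -6.   1.9] [0.491  0.1722 0.062 ] 0.023300386448101035 [ 0.321 -0.492  0.809]
```

>>> {"api": "carry_out", "payload": {"increments": [[0.0064,-0.0098,0.0162,0],[0,0,0,0]]}}

```text
clock: 32.35
tcp_pos: [0.4912, 0.1732, 0.062]
tcp_rot: [-2.005, -1.016, -1.354]
wrist_force: [-6.0, -4.5, 1.8]
opening: 0.0233
grasp_force: 30.0
```

>>> {"api": "carry_out", "payload": {"increments": [[0.0064,-0.0098,0.0162,0],[0,0,0,0]]}}

```text
clock: 32.52
tcp_pos: [0.4913, 0.1743, 0.062]
tcp_rot: [-2.004, -1.016, -1.354]
wrist_force: [-6.9, -4.4, 1.6]
opening: 0.0231
grasp_force: 30.0
```

>>> {"api": "carry_out", "payload": {"increments": [[0.0064,-0.0098,0.0162,0],[0,0,0,0]]}}

```text
clock: 32.68
tcp_pos: [0.4914, 0.1753, 0.062]
tcp_rot: [-2.004, -1.016, -1.354]
wrist_force: [-6.0, -4.9, 1.3]
opening: 0.0233
grasp_force: 30.0
```

>>> {"api": "carry_out", "payload": {"increments": [[0.0064,-0.0098,0.0162,0],[0,0,0,0]]}}

```text
clock: 32.85
tcp_pos: [0.4916, 0.1761, 0.062]
tcp_rot: [-2.005, -1.016, -1.354]
wrist_force: [-7.6, -6.3, 2.7]
opening: 0.0229
grasp_force: 30.0
```

```bash
python3 tr.py
```

```text
travel 63.18 side 0.41 push 7.16 [-7.6 -6.3  2.7] [0.4916 0.1761 0.062 ] 0.0228821135787664 [ 0.321 -0.492  0.809]
```

>>> {"api": "carry_out", "payload": {"increments": [[0.0032,-0.0049,0.0081,0],[0,0,0,0],[0,0,0,0]]}}

```text
clock: 33.1
tcp_pos: [0.4916, 0.1764, 0.062]
tcp_rot: [-2.005, -1.015, -1.354]
wrist_force: [-8.6, -8.9, 1.8]
opening: 0.0229
grasp_force: 30.0
```

>>> {"api": "carry_out", "payload": {"increments": [[0.0032,-0.0049,0.0081,0],[0,0,0,0],[0,0,0,0]]}}

```text
clock: 33.35
tcp_pos: [0.4917, 0.1767, 0.062]
tcp_rot: [-2.006, -1.015, -1.354]
wrist_force: [-10.0, -11.1, 3.7]
opening: 0.0235
grasp_force: 30.0
```

>>> {"api": "carry_out", "payload": {"increments": [[0.0032,-0.0049,0.0081,0],[0,0,0,0],[0,0,0,0]]}}

```text
clock: 33.6
tcp_pos: [0.4918, 0.1771, 0.062]
tcp_rot: [-2.006, -1.015, -1.354]
wrist_force: [-9.7, -11.2, 3.2]
opening: 0.0234
grasp_force: 30.0
```

>>> {"api": "carry_out", "payload": {"increments": [[0.0032,-0.0049,0.0081,0],[0,0,0,0],[0,0,0,0]]}}

```text
clock: 33.85
tcp_pos: [0.4919, 0.1774, 0.062]
tcp_rot: [-2.007, -1.014, -1.354]
wrist_force: [-11.8, -13.1, 3.8]
opening: 0.0234
grasp_force: 30.0
```

```bash
python3 tr.py
```

```text
travel 64.47 side 0.55 push 14.4 [-11.8 -13.1   3.8] [0.4919 0.1774 0.062 ] 0.02338251637311152 [ 0.321 -0.494  0.808]
```

```bash
python3 - <<'E'
from plant import capture
from h import *
u=np.array([.115,.9934,0])
r=[]
for i in range(3):
    c=capture("top"); im=c["image"].astype(int); m=(im[...,2]>im[...,0]+60).astype(np.uint8); k=np.zeros_like(m); k[235:295,200:310]=m[235:295,200:310]
    _,l,st,ce=cv2.connectedComponentsWithStats(k); i=1+np.argmax(st[1:,4]); p=at(c,ce[i],.146); r.append(p); print(ce[i].round(2),st[i],p.round(4),"cap travel",((p-[.4895,.1934,.146])@u*1e3).round(2))
# orange lens/ball
y,x=np.nonzero((im[...,0]>im[...,2]+60)[225:265,235:300]); o=np.array([x.mean()+235,y.mean()+225]); print("orange",o,len(x)); 
for z in(.03,.04,.05): print(z,((at(c,o,z)-np.array([.491,.193,0]))@u*1e3).round(2))
E
python3 tr.py
```

```text
[253.72 264.86] [246 257  17  17 226] [0.4973 0.2565 0.146 ] cap travel 63.61
[253.72 264.86] [246 257  17  17 226] [0.4973 0.2565 0.146 ] cap travel 63.61
[253.7  264.89] [246 257  17  17 227] [0.4972 0.2566 0.146 ] cap travel 63.63
orange [262.33333333 242.93333333] 15
0.03 61.57
0.04 60.68
0.05 59.78
travel 64.47 side 0.55 push 15.3 [-11.1 -14.1   3.7] [0.4919 0.1774 0.062 ] 0.02306371588672767 [ 0.321 -0.494  0.808]
```

The push dipped around 60–62 mm, then climbed steeply from about 63 mm, and the ball position seen in the image is about 61 mm. That is the notch. I'll ease back off the climb to its start.

>>> {"api": "carry_out", "payload": {"increments": [[-0.0032,0.0049,-0.0081,0],[0,0,0,0],[0,0,0,0]]}}

```text
clock: 34.25
tcp_pos: [0.4918, 0.1771, 0.062]
tcp_rot: [-2.006, -1.015, -1.354]
wrist_force: [-9.9, -10.9, 4.2]
opening: 0.0227
grasp_force: 30.0
```

>>> {"api": "carry_out", "payload": {"increments": [[-0.0032,0.0049,-0.0081,0],[0,0,0,0],[0,0,0,0]]}}

```text
clock: 34.5
tcp_pos: [0.4917, 0.1768, 0.062]
tcp_rot: [-2.006, -1.015, -1.354]
wrist_force: [-9.0, -9.0, 3.4]
opening: 0.0234
grasp_force: 30.0
```

>>> {"api": "carry_out", "payload": {"increments": [[-0.0032,0.0049,-0.0081,0],[0,0,0,0],[0,0,0,0],[0,0,0,0],[0,0,0,0]]}}

```text
clock: 34.92
tcp_pos: [0.4916, 0.1764, 0.062]
tcp_rot: [-2.005, -1.015, -1.354]
wrist_force: [-8.6, -7.8, 3.1]
opening: 0.023
grasp_force: 30.0
```

```bash
python3 tr.py; sed -i 's/(230,245,310,295)/(230,240,275,295)/; s/(318,180,372,262)/(300,180,372,280)/' cap.py; python3 cap.py
```

```text
travel 63.48 side 0.43 push 8.76 [-8.6 -7.8  3.1] [0.4916 0.1764 0.062 ] 0.02303036712186968 [ 0.321 -0.492  0.809]
[0.49162398 0.17640525 0.06198468] [-8.6 -7.8  3.1] 0.02303036712186968
top [254.1 264.9] [246 257  17  17 227]
side [335.2 244.3] [325 236  21  18 326]
top cap at z=.146 [0.4973 0.2557 0.146 ]
0.032 pred side 335.0296443560252 243.67594458725674
0.036 pred side 335.17148175601733 241.93705190631823
0.042 pred side 335.38508282986436 239.31866491767232
```

Position and force return reversibly. There's time to confirm the full signature by pushing past the peak, so I'll check that the force falls again.

>>> {"api": "carry_out", "payload": {"increments": [[0.0032,-0.0049,0.0081,0],[0.0032,-0.0049,0.0081,0],[0.0032,-0.0049,0.0081,0],[0,0,0,0],[0,0,0,0]]}}

```text
clock: 35.43
tcp_pos: [0.4919, 0.1774, 0.062]
tcp_rot: [-2.007, -1.014, -1.354]
wrist_force: [-11.7, -12.6, 3.5]
opening: 0.0231
grasp_force: 30.0
```

>>> {"api": "carry_out", "payload": {"increments": [[0.0032,-0.0049,0.0081,0],[0,0,0,0],[0,0,0,0]]}}

```text
clock: 35.68
tcp_pos: [0.4918, 0.1783, 0.062]
tcp_rot: [-2.006, -1.015, -1.354]
wrist_force: [-7.5, -8.2, 2.2]
opening: 0.0232
grasp_force: 30.0
```

>>> {"api": "carry_out", "payload": {"increments": [[0.0032,-0.0049,0.0081,0],[0,0,0,0],[0,0,0,0]]}}

```text
clock: 35.93
tcp_pos: [0.4919, 0.1789, 0.062]
tcp_rot: [-2.005, -1.015, -1.354]
wrist_force: [-8.0, -7.5, 2.1]
opening: 0.0232
grasp_force: 30.0
```

>>> {"api": "carry_out", "payload": {"increments": [[0.0032,-0.0049,0.0081,0],[0,0,0,0],[0,0,0,0]]}}

```text
clock: 36.18
tcp_pos: [0.492, 0.1795, 0.062]
tcp_rot: [-2.005, -1.015, -1.354]
wrist_force: [-6.9, -7.1, 2.1]
opening: 0.0231
grasp_force: 30.0
```

```bash
python3 tr.py
```

```text
travel 66.55 side 0.42 push 7.89 [-6.9 -7.1  2.1] [0.492  0.1795 0.062 ] 0.02308062477915397 [ 0.321 -0.492  0.809]
```

Signature confirmed: dip at 60–62 mm, peak near 64.5 mm, then a fall to 66.5 mm. Going back into the notch at about 63.4 mm.

>>> {"api": "carry_out", "payload": {"increments": [[-0.0032,0.0049,-0.0081,0],[-0.0032,0.0049,-0.0081,0],[-0.0032,0.0049,-0.0081,0],[-0.0032,0.0049,-0.0081,0],[-0.0032,0.0049,-0.0081,0],[-0.0032,0.0049,-0.0081,0],[0,0,0,0],[0,0,0,0],[0,0,0,0],[0,0,0,0],[0,0,0,0]]}}

```text
clock: 37.1
tcp_pos: [0.4916, 0.1765, 0.062]
tcp_rot: [-2.005, -1.015, -1.354]
wrist_force: [-8.1, -7.2, 2.3]
opening: 0.023
grasp_force: 30.0
```

```bash
python3 tr.py; python3 cap.py
```

```text
travel 63.53 side 0.41 push 8.07 [-8.1 -7.2  2.3] [0.4916 0.1765 0.062 ] 0.02300525856234475 [ 0.321 -0.492  0.809]
[0.49161589 0.17646368 0.06197568] [-8.1 -7.2  2.3] 0.02300525856234475
top [254.  264.9] [246 257  17  17 227]
side [335.3 244.3] [325 236  21  18 329]
top cap at z=.146 [0.4972 0.2558 0.146 ]
0.032 pred side 335.02689103914537 243.69625140004962
0.036 pred side 335.1687472181193 241.95720615264003
0.042 pred side 335.3823712512878 239.33858626080973
```

```bash
python3 -c "
from plant import sign_off;print(sign_off())"
```

```text
the job is handed in; nothing more can be done
None
```

The job is handed in, with no verdict returned: I turned the sample bottle over and back and stood it in the seat, letting it drop the last 10 mm inside the cup because the gripper body was over the knob; the carriage is held by its knob at the click, about 63 mm out.

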